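Fit the shaft of the honing head

TASK

Fit the shaft to the small honing head: lift it out of its wooden rest and thread it, nose first, through the near bearing, the grey wheel standing in the trough and the far bearing, until its collar sits fully home against the near bearing; then slide the forked keeper fully across behind the collar so that the shaft cannot back out, and let go. Both bearing blocks are still loose on their bolts and may stand some millimetres off line to either side, so feed the shaft gently, feel for each hole without ever forcing the shaft against the bearings, and let the shaft draw the blocks back so that it ends in line and square with the head. Leave the other things on the bench alone.

Things in the scene. Friction and masses are not known exactly. Their poses are not given: they have to be found in the camera images.
- honing_head: Honing head without shaft, fixed to the bench: grey cast base 136 x 206 mm, 16 mm thick, carrying two pillow blocks (at y = +60 and -60 mm, tops at z = 97 mm) and a trough between them. Origin: under the base's middle, on the bench. y runs along the bearing axis, which lies at x = 0, z = 66 mm; z is up. The shaft goes in from the +y end and travels towards -y.
- near_mouth (a point): Point of the head (x = 0, y = 75 mm, z = 66 mm): where the centre of the near insert's outer face belongs, and the collar's front at the end. The near block is loose: it slides along the head's x against about 1.5 N, at most 7.5 mm either way, and starts within 7 mm of the line, unmeasured. Either block holds a bearing insert 30 mm long, 39 mm outer diameter, with a plain 16 mm through bore.
- far_line (a point): Point of the head (x = 0, y = -45 mm, z = 66 mm) where the far bore's near face belongs. That block too is loose: 1.5 N, at most 8.5 mm either way, starts within 8 mm of the line, unmeasured; its far face is at y = -75 mm. Both bores are at the right height and oiled; both inserts swivel by hand about their middles, up to 0.06 rad any way, and start up to 0.05 rad askew.
- shaft: Steel shaft, 14 mm diameter, 255 mm long, 0.2 kg, level in a wooden rest, axis 45 mm above the bench, nose to the robot's right. Origin: on the axis, at the collar's front face. y runs along the shaft to the tail: nose at -170 mm, collar (28 mm diameter) from 0 to 10 mm, plain tail to grip from 10 to 85 mm, centre of mass at about -20 mm. It may be turned any way about its own axis.
- shaft_nose (a point): Middle of the shaft's nose tip (y = -170 mm of the shaft); the last 2.5 mm taper from 14 to 12.6 mm.
- rest: Wooden rest of the shaft, fixed: board 56 x 156 x 12 mm, two notched posts 50 mm high at y = +62 and -60 mm. Origin: middle of its underside; y along the shaft (shaft origin at y = 70 mm). Lift the shaft straight up. Beware of the drill press between rest and head: its round table, 0.16 m up, comes to x = 0.55 m for y between -0.10 and 0.06 m, its head to x = 0.53 m at 0.46 m up.
- wheel: Grey honing wheel, 82 mm diameter, 26 mm wide, 0.15 kg, standing loose in the trough (dark sheet walls at head y = +-16 mm, 89 mm high, with a 28 mm slot for the shaft). Its 16 mm bore, countersunk to 22 mm on the near side, stands 1 mm below the bearing axis. Origin: its centre; its y axis is the bore.
- keeper (a joint): Slide of the keeper, a forked steel plate 5 mm thick outside the near bearing (head y = 88 to 93 mm), in m: 0 = closed, fork astride the shaft behind the collar; about 0.03 = open, towards the head's +x. It moves along the head's x against about 2 N and stays where it is left. If the collar is not home to within 3 mm, the fork runs into it.
- keeper_knob (a point): Middle of the keeper's round black knob, 17 mm diameter, z = 57 to 81 mm (this point at 70 mm), at head x = 60 mm + the keeper's joint value, y = 90.5 mm. The plate under it is 48 mm high; its upright fork, 86 mm high, stands 36 mm from the knob's axis on the shaft's side; free along the head's y.
- spanner: Combination spanner, 180 x 26 x 8 mm, lying flat near the bench's front edge. Leave it.
- oil_can: Small dark oil can with a bent spout, 158 mm high, behind the honing head. Origin: middle of its underside. Leave it.
- wax_tin: Flat round tin, 69 mm diameter, 29 mm high, beyond the shaft's rest. Leave it.
- brass_hinge: Brass butt hinge, 55 x 62 x 8 mm, lying between the rest and the drill press. Leave it.
Things that resemble listed ones, but are neither listed nor needed, are in the scene too. Leave any blue or green look-alike of the wheel alone.

How it is judged:
By the outcome, as a careful person would: the job done as asked, in the order asked, and still so for the second after the job is handed in, with the robot touching nothing.
It also fails if it takes over 72 s, if anything falls off the work surface, if the arm or the gripper's body presses on something with over 40 N, if the wrist force passes 120 N, or if a joint passes its speed limit or range.

ROBOT

A 6-joint arm with a two-finger parallel gripper is mounted at the origin on a cart in front of the work surface, level with it; the furniture and walls round the work are solid. World frame = base frame: x ahead of the robot, y to its left, z up, the work surface at z = 0. Lengths are in mm, angles in degrees, forces in N, time in s.
With the tool pointing down it reaches from about 300 to 850 mm from the base axis. Payload 4.2 kg.
Tool frame: the origin (TCP) lies midway between the tips of the shut fingers; the grasp point (between the pads) lies 19 mm behind it; z points along the fingers, x is the direction in which the jaws open and shut, and the axes are right-handed (so a half turn about z gives the same grasp; the last joint's range is limited). The gripper opens to 91 mm and grips with 3 to 60 N. Pads are 32 mm wide; open, the fingers measure 118 mm over their backs; the gripper's body (76 mm by 178 mm) begins 60 mm behind the grasp point.
Start: joints at [-64.859, 18.312, 89.639, -0, 72.044, -1.146], TCP at [254.657, -515.551, 213.976] pointing down, gripper open.
Joint ranges: [-177.97, 177.97], [-48.28, 115.42], [12.27, 149.76], [-77.06, 257.06], [2.81, 150.46], [-146.56, 146.56]. Speed limits (degrees/s): [147.25, 147.25, 180, 180, 180, 180].

INTERFACE

Orientations are given as [roll, pitch, yaw] about the fixed x, y, z axes, in that order (R = Rz(yaw) Ry(pitch) Rx(roll)).
In Python, from workcell import env gives the robot as it stands. The module is installed in compiled form; this text tells all that it offers.
- The arm moves only by the tool drive_tool, never from a script. Its argument "series" is a list of rows, each a list of 3 entries, a list of its own where there are three numbers: the closure, from 0 (fully open) to 1 (shut), then the shift along the tool's x, y, z in mm, then the turn, a rotation vector about the tool's x, y, z in rad. In form: [[gripper, [dx, dy, dz], [rx, ry, rz]], ...]. A call has exactly 5 rows; each row is the pose to reach, as a shift and turn from the pose commanded when the call began, along the tool's axes at that moment; what a row does not reach only later rows make up. A row lasts 1/10 s, in which the tool goes at most 50 mm and 8.59 degrees, less where a joint would pass 70% of its speed; a pose out of reach is approached as far as the arm can. A call with a gripper value outside its range is refused whole. The fingers move at their own pace and stop on an object; "squeeze" is the grip in N (left out, the last holds). Time passes only in rows, so rows that repeat a pose let the fingers close, or fill a call up. It gives the time, the measured TCP pose, the force and the opening at its end, in the units of the state.
- env.state(): the state, without advancing time (a new reading comes with each control period).
- env.grab_frame(name): name is "scene" or "top"; returns a dict with "image" (400x640x3 uint8, red, green, blue), "K" (3x3 intrinsics, pixels), "k1" (the pictures are not rectified: a ray, as slopes to the right and down, at radius r is drawn at 1 + k1 r^2 times it, then the intrinsics apply), "origin" and "orientation" of the camera in the world. Camera axes: x right, y down, z forward; pixel columns grow to the right and rows downward; lengths in mm; the calibration is good to about 2 mm. A picture is of the moment at which its call begins. There is no depth.
- env.job_done(): hands the job in, once; it reports no verdict.
The state is a dict: "time_s": time; "qpos": joint angles; "qvel": joint speeds; "effort": joint torques, N m; "ee_pos": TCP position; "ee_rot": TCP orientation; "force": force on the tool from outside, world axes, zero at the start; "torque": the same for the moment, N m; "gripper_width": finger opening in mm.
Only numpy, scipy, OpenCV 4.12 (cv2) and the standard library are available. Lean on these libraries where they do the work, as an engineer would, in place of code of your own. Each camera call takes 0.05 s, during which the arm holds its last target.

## Working session

There is one attempt and no reset: what is moved stays moved. The work goes in short steps, Python scripts to look and compute and a tool call to move; the robot and the scene stay as the last step left them, time stands still between calls to the robot, and variables do not carry over. Pictures are saved under pics/ and viewed, and the job is handed in when it is done.

Besides the shell and the picture viewer there is one more tool, called in YAML: its name, and indented under it one key for each argument. drive_tool: Moves the arm, as the interface text tells. Its arguments: {"type":"object","properties":{"series":{"type":"array","items":{"type":"array"}},"squeeze":{"type":"number"}},"required":["series"]}

```bash
mkdir -p pics; ls; python3 - <<'E'
from workcell import env
import cv2
print(env.state())
for n in("scene","top"):
    f=env.grab_frame(n)
    cv2.imwrite(f"pics/{n}0.png",f["image"][:,:,::-1])
    print(n,f["K"],f["k1"],f["origin"],f["orientation"])
E
```

```text
pics
{'time_s': 0.0, 'qpos': array([-6.48579730e+01,  1.83505547e+01,  8.97052185e+01, -5.71985929e-04,
        7.20434467e+01, -1.14681376e+00]), 'qvel': array([-0.04764832,  0.02714935, -0.10524021, -0.02409332, -0.06765961,
       -0.03505921]), 'effort': array([ 2.58531574e-03, -4.12452221e+01, -2.31975460e+01,  7.29768584e-02,
        4.56742477e-02, -1.40388420e-04]), 'ee_pos': array([ 254.44475682, -515.08581109,  213.13921393]), 'ee_rot': array([-1.79998558e+02,  9.92109493e-02, -6.37109812e+01]), 'force': array([-0.1159594 ,  0.64026991, -0.04038014]), 'torque': array([ 0.03862766,  0.02223519, -0.0245705 ]), 'gripper_width': 91.02842651313046}
scene [[471.70117558   0.         316.61993267]
 [  0.         471.70117558 197.86317584]
 [  0.           0.           1.        ]] 0.03464247427373048 [ -76.42816848  726.42208349 1233.09663851] [-135.69951521    1.13640301 -146.70257931]
top [[378.82437831   0.         325.21058958]
 [  0.         378.82437831 198.58395101]
 [  0.           0.           1.        ]] 0.029347578449510026 [ 359.60287888 -236.03910301 1393.50258646] [-171.77739316    1.68341629  -90.38788276]
```

View pics/scene0.png

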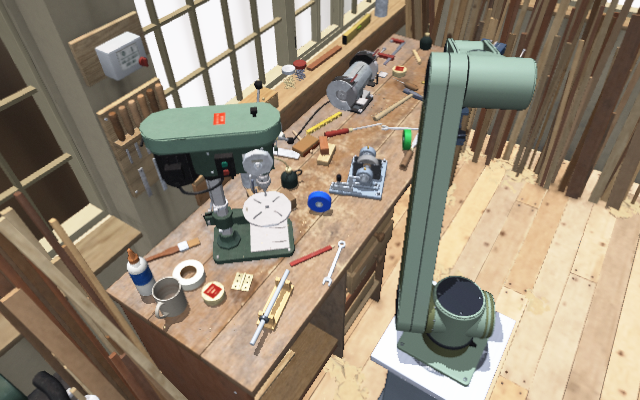

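View pics/top0.png

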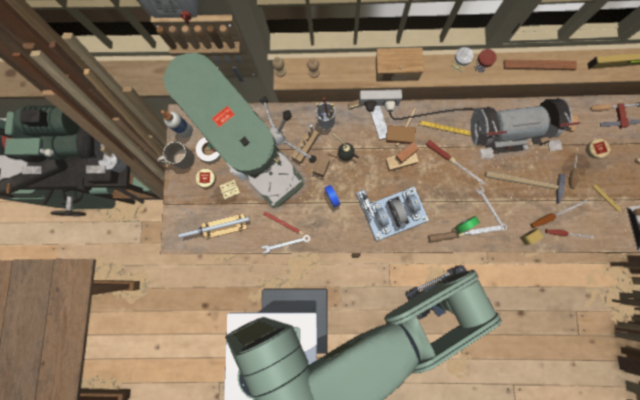

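The shaft in its rest is at about (215,227) in top and (270,308) in scene. The head is at about (393,213) top and (362,175) scene. The blue ring at (332,196) and the green one at (468,225) are wheel look-alikes. Now for enlarged crops.

```bash
cat > h.py <<'E'
import numpy as np, cv2
from scipy.spatial.transform import Rotation as R
from workcell import env
def grab(n): 
    return env.grab_frame(n)
def dist(f): return np.array([f["k1"],0,0,0,0.])
def Rc(f): return R.from_euler('xyz',f["orientation"],degrees=True).as_matrix()
def proj(f,P):
    M=Rc(f); t=-M.T@np.asarray(f["origin"])
    return cv2.projectPoints(np.asarray(P,float).reshape(-1,3),cv2.Rodrigues(M.T)[0],t,f["K"],dist(f))[0].reshape(-1,2)
def ray(f,px):
    u=cv2.undistortPoints(np.asarray(px,float).reshape(-1,1,2),f["K"],dist(f)).reshape(-1,2)
    return np.c_[u,np.ones(len(u))]@Rc(f).T
def atz(f,px,z):
    d=ray(f,px); o=np.asarray(f["origin"]); z=np.broadcast_to(z,len(d))
    return o+d*((z-o[2])/d[:,2])[:,None]
def crop(f,x0,y0,x1,y1,s,name,pts=None):
    im=cv2.resize(f["image"][y0:y1,x0:x1,::-1],None,fx=s,fy=s,interpolation=cv2.INTER_CUBIC)
    st=10
    for x in range((x0+st-1)//st*st,x1,st):
        cv2.line(im,((x-x0)*s,0),((x-x0)*s,6),(0,0,255),1); cv2.putText(im,str(x),((x-x0)*s+2,14),0,.35,(0,0,255),1)
    for y in range((y0+st-1)//st*st,y1,st):
        cv2.line(im,(0,(y-y0)*s),(6,(y-y0)*s),(0,0,255),1); cv2.putText(im,str(y),(8,(y-y0)*s+4),0,.35,(0,0,255),1)
    if pts is not None:
        for p in pts: cv2.circle(im,(int((p[0]+.5-x0)*s),int((p[1]+.5-y0)*s)),2,(255,0,255),-1)
    cv2.imwrite("pics/"+name,im)
E
python3 - <<'E'
from h import *
import pickle
F={n:grab(n) for n in("scene","top")}
pickle.dump(F,open("F0.pkl","wb"))
crop(F["top"],170,200,260,250,8,"t_shaft.png")
crop(F["top"],350,180,440,245,8,"t_head.png")
crop(F["scene"],240,260,310,355,6,"s_shaft.png")
crop(F["scene"],320,135,400,205,8,"s_head.png")
E
```

```text
(no output)
```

View pics/t_shaft.png

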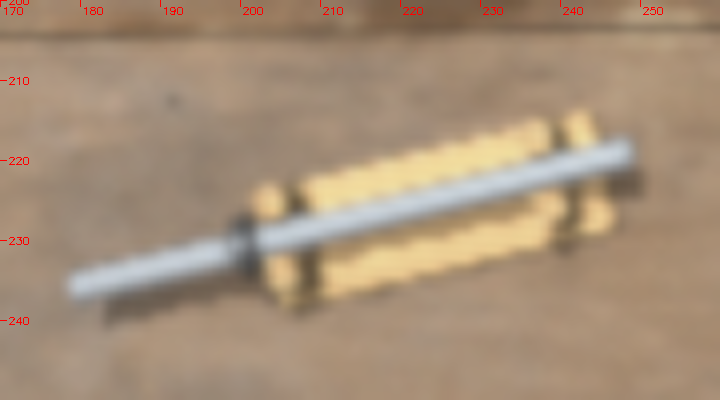

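View pics/t_head.png

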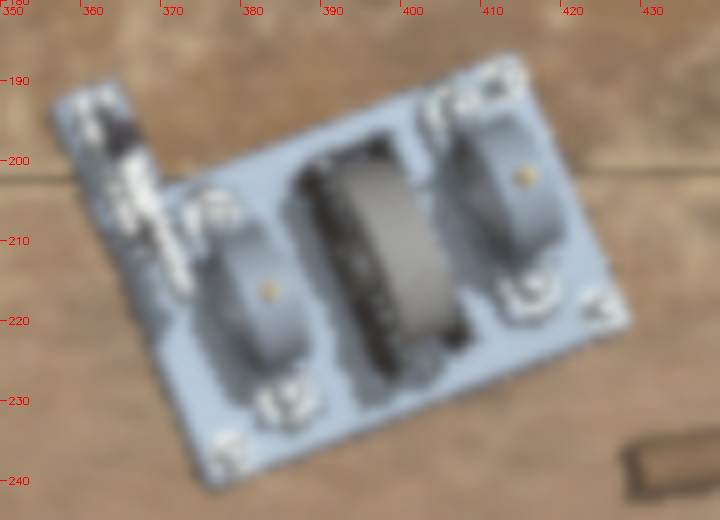

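View pics/s_shaft.png

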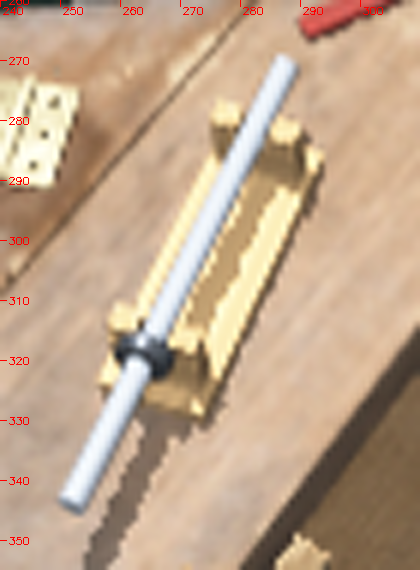

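View pics/s_head.png

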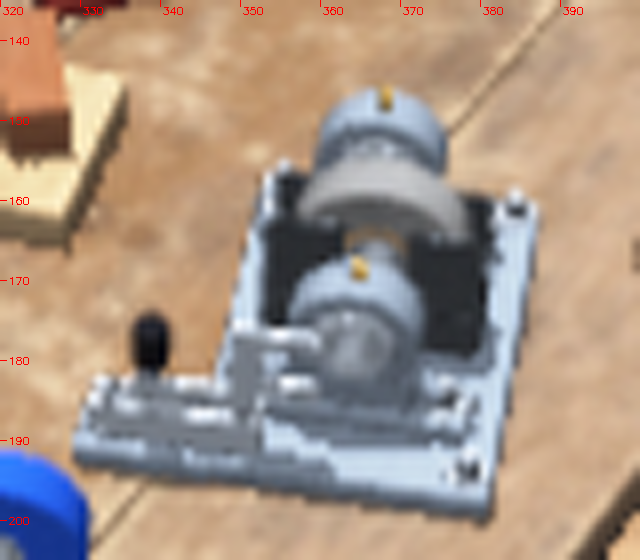

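```bash
cat > fit.py <<'E'
from h import *
import pickle
from scipy.optimize import least_squares
F=pickle.load(open("F0.pkl","rb")); T,S=F["top"],F["scene"]
h=.5
# shaft: two-view
print("shaft nose top",atz(T,[[248.8-h,218.8-h]],45),"scene",atz(S,[[287.7-h,270.3-h]],45))
print("shaft tail top",atz(T,[[178.6-h,235.8-h]],45),"scene",atz(S,[[251.3-h,343.7-h]],45))
print("collar top",atz(T,[[200.4-h,230.5-h]],45),"scene",atz(S,[[263.7-h,318-h]],45))
obs=[("t",[376.5,241.5],[-68,103,16]),("t",[429,220.2],[-68,-103,16]),("t",[414.8,186.3],[68,-103,16]),
("s",[381.3,200],[-68,103,0]),("s",[386.8,160],[-68,-103,16])]
def W(p,P):
    c,s=np.cos(p[2]),np.sin(p[2]); P=np.asarray(P,float).reshape(-1,3)
    return np.c_[p[0]+c*P[:,0]-s*P[:,1],p[1]+s*P[:,0]+c*P[:,1],P[:,2]]
def res(p,cams="ts"):
    return np.concatenate([proj(T if c=="t" else S,W(p,P))[0]-(np.array(u)-h) for c,u,P in obs if c in cams])
if __name__=="__main__":
  for cams in("t","s","ts"):
    r=least_squares(res,[600,-430,.4],args=(cams,)); print(cams,r.x[:2],np.degrees(r.x[2]),np.round(r.fun,1))
  p=r.x; np.save("head.npy",p)
  pts=W(p,[[x,y,z] for x in(-68,68) for y in(-103,103) for z in(0,16)]+[[0,75,66],[0,45,66],[0,-45,66],[0,60,97],[0,-60,97],[90,90.5,81],[90,90.5,57],[60+.03,90.5,70]])
  print(np.round(pts[8:],1).tolist())
  crop(T,350,180,440,245,8,"t_head2.png",proj(T,pts)); crop(S,320,135,400,205,8,"s_head2.png",proj(S,pts))
E
python3 fit.py
```

```text
shaft nose top [[486.37774447  78.83645214  45.        ]] scene [[487.0860497   75.74484402  45.        ]]
shaft tail top [[428.07118173 328.95866623  45.        ]] scene [[429.01342528 324.3321808   45.        ]]
collar top [[446.17421483 251.61885454  45.        ]] scene [[448.52727085 244.83037682  45.        ]]
t [ 503.40546528 -450.37221102] 20.88957863867 [-0.1 -0.1  0.4  0.4 -0.3 -0.2]
s [ 504.97246574 -452.14251424] 22.282880469235074 [-0.   0.1  0.  -0.1]
ts [ 503.69688317 -450.89297006] 21.400376011459535 [ 0.3 -0.   0.6 -0.  -0.5 -0.5 -0.3  0.6  0.5  0.4]
[[476.3, -381.1, 66.0], [487.3, -409.0, 66.0], [520.1, -492.8, 66.0], [481.8, -395.0, 97.0], [525.6, -506.8, 97.0], [554.5, -333.8, 81.0], [554.5, -333.8, 57.0], [526.6, -344.7, 70.0]]
```

```bash
sleep 1; ls pics
```

```text
s_head.png
s_head2.png
s_shaft.png
scene0.png
t_head.png
t_head2.png
t_shaft.png
top0.png
```

View pics/t_head2.png

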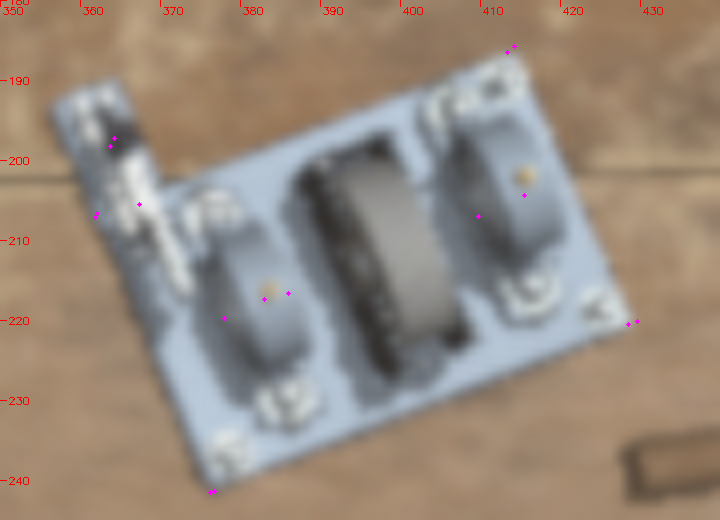

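View pics/s_head2.png

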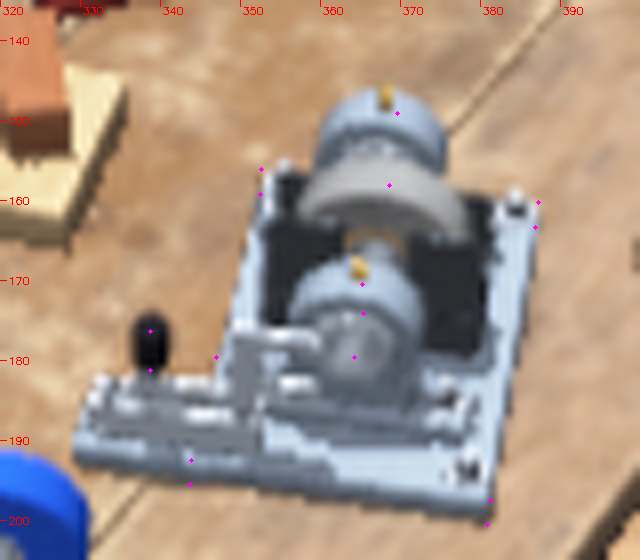

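The fitted corners agree within 0.6 px, which puts the head at about (504, -451) with yaw 21.4°. The shaft runs from nose (487, 77) to tail (428, 327), 255–257 mm long as expected.

**Possible mix-ups:**
- **Shaft:** the steel bar in the rest at top (215,227). The spanner at (286,243) and the red pencil-like tool at (282,222) are similar shapes but do not fit the description.
- **Wheel:** the grey one in the trough at (400,213). The blue (332,196) and green (468,225) ones are look-alikes.
- **Knob:** the black cylinder at scene (338,178).

The close crops confirm the shaft, with its collar and wooden rest. Next is the move planner.

```bash
cat > plan.py <<'E'
# plan from commanded pose c=(x,y,z,yaw) -> target; prints last-row shift/turn for each call
from h import *
def plan(c,t,n=1):
    c=np.array(c,float);t=np.array(t,float)
    for k in range(n):
        a=c+(t-c)*k/n;b=c+(t-c)*(k+1)/n
        Rt=R.from_euler('xyz',[180,0,a[3]],degrees=True)
        d=Rt.inv().apply(b[:3]-a[:3]); print(np.round(d,1).tolist(),"rz",round(-np.radians(b[3]-a[3]),4))
E
python3 - <<'E'
from plan import *
plan([254.657,-515.551,213.976,-63.71],[434,302,190,13.1],4)
E
```

```text
[-163.4, -130.7, 6.0] rz -0.3351
[-111.3, -177.2, 6.0] rz -0.3351
[-46.8, -203.9, 6.0] rz -0.3351
[22.9, -208.0, 6.0] rz -0.3351
```

drive_tool:
  series:
    - [0, [-32.7, -26.1, 1], [0, 0, -0.067]]
    - [0, [-65.4, -52.3, 2], [0, 0, -0.134]]
    - [0, [-98, -78.4, 3.6], [0, 0, -0.201]]
    - [0, [-130.7, -104.6, 5], [0, 0, -0.268]]
    - [0, [-163.4, -130.7, 6], [0, 0, -0.335]]
  squeeze: 60

```text
time_s: 0.7
ee_pos: [299.4, -309.5, 207.7]
ee_rot: [-180.0, 0.0, -44.4]
force: [0.8, 0.2, 0.8]
gripper_width: 91.2
```

drive_tool:
  series:
    - [0, [-22.3, -35.4, 1], [0, 0, -0.067]]
    - [0, [-44.5, -70.9, 2], [0, 0, -0.134]]
    - [0, [-66.8, -106.3, 3.6], [0, 0, -0.201]]
    - [0, [-89, -141.8, 5], [0, 0, -0.268]]
    - [0, [-111.3, -177.2, 6], [0, 0, -0.335]]

```text
time_s: 1.2
ee_pos: [344.3, -105.2, 202.0]
ee_rot: [-180.0, -0.0, -25.2]
force: [-0.2, -0.2, -0.3]
gripper_width: 91.2
```

drive_tool:
  series:
    - [0, [-9.4, -40.8, 1], [0, 0, -0.067]]
    - [0, [-18.7, -81.6, 2], [0, 0, -0.134]]
    - [0, [-28.1, -122.3, 3.6], [0, 0, -0.201]]
    - [0, [-37.4, -163.1, 5], [0, 0, -0.268]]
    - [0, [-46.8, -203.9, 6], [0, 0, -0.335]]

```text
time_s: 1.7
ee_pos: [389.2, 99.3, 196.0]
ee_rot: [180.0, -0.0, -5.9]
force: [0.2, 0.5, -0.2]
gripper_width: 90.9
```

drive_tool:
  series:
    - [0, [5.7, -52, 1.5], [0, 0, -0.084]]
    - [0, [11.5, -104, 3], [0, 0, -0.168]]
    - [0, [17.2, -156, 4.5], [0, 0, -0.252]]
    - [0, [22.9, -208, 6], [0, 0, -0.335]]
    - [0, [22.9, -208, 6], [0, 0, -0.335]]

```text
time_s: 2.2
ee_pos: [435.0, 306.5, 189.3]
ee_rot: [-179.9, -0.1, 13.3]
force: [0.9, -0.3, -0.3]
gripper_width: 91.5
```

```bash
python3 - <<'E'
from h import *
s=env.state(); print(s["time_s"],s["ee_pos"],s["ee_rot"],s["force"],s["gripper_width"],s["qpos"])
T,S=grab("top"),grab("scene")
p=s["ee_pos"];Rt=R.from_euler('xyz',s["ee_rot"],degrees=True)
tips=[p+Rt.apply([x,0,0]) for x in(-45.5,0,45.5)]
print(proj(T,tips),proj(S,tips))
crop(T,170,170,270,250,7,"t1.png",proj(T,tips)); crop(S,220,220,330,360,5,"s1.png",proj(S,tips))
E
```

```text
2.2 [435.02213811 306.54274466 189.25950151] [-1.79906752e+02 -5.79928767e-02  1.33393893e+01] [ 0.941057   -0.30769612 -0.27259247] 91.46709164870782 [3.38903638e+01 1.54242428e+01 9.75348040e+01 7.27631183e-02
 6.69539338e+01 2.05224935e+01]
[[168.98195445 244.86606162]
 [166.4603209  230.939962  ]
 [163.95334767 217.16693223]] [[263.10428511 314.1569779 ]
 [246.62918626 308.86473925]
 [230.4552469  303.68123018]]
```

View pics/t1.png

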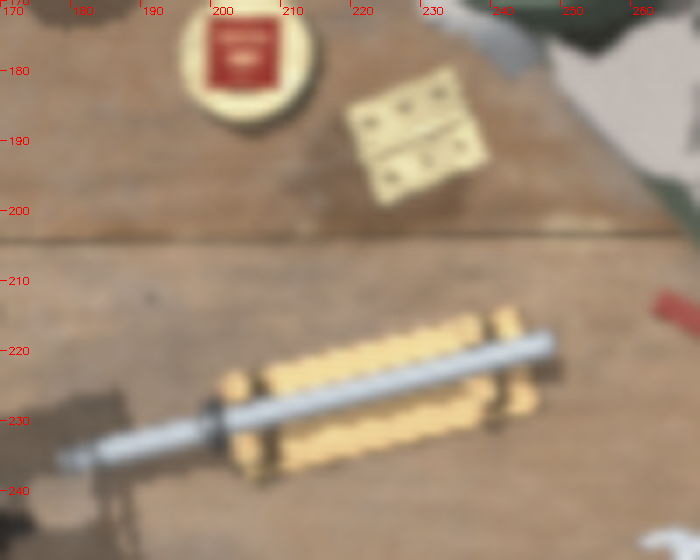

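View pics/s1.png

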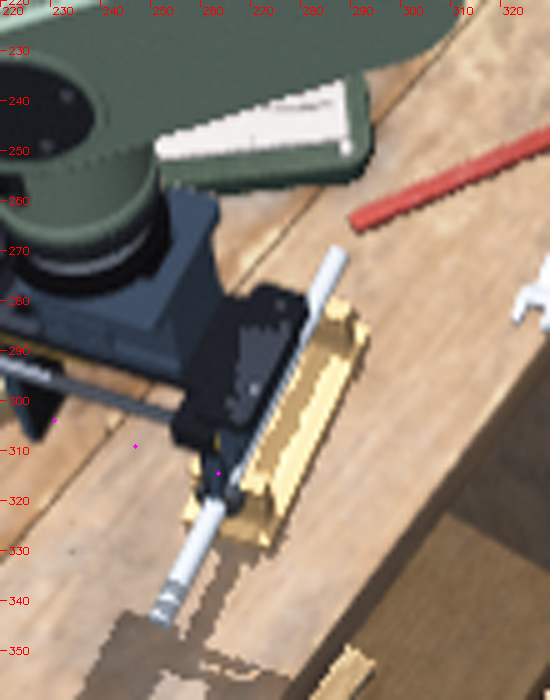

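drive_tool:
  series:
    - [0, [0, 0, 30], [0, 0, 0]]
    - [0, [0, 0, 60], [0, 0, 0]]
    - [0, [0, 0, 90], [0, 0, 0]]
    - [0, [0, 0, 120], [0, 0, 0]]
    - [0, [0, 0, 120], [0, 0, 0]]

```text
time_s: 2.8
ee_pos: [431.3, 298.1, 66.9]
ee_rot: [179.8, 0.5, 12.9]
force: [-0.7, -0.8, 1.1]
gripper_width: 91.3
```

```bash
python3 - <<'E'
from h import *
T,S=grab("top"),grab("scene")
s=env.state(); print(s["time_s"],s["ee_pos"],s["ee_rot"],s["force"])
p=s["ee_pos"];Rt=R.from_euler('xyz',s["ee_rot"],degrees=True)
tips=[p+Rt.apply([x,y,0]) for x in(-45.5,45.5,-59,59) for y in (-16,16)]
sh=[[428.5,326.6,45],[486.7,77.3,45]]
crop(T,150,200,260,260,7,"t2.png",proj(T,tips+sh)); crop(S,200,250,310,370,6,"s2.png",proj(S,tips+sh))
E
```

```text
2.9 [434.27310076 300.65041083  70.51703925] [1.79969114e+02 2.69610011e-02 1.29725896e+01] [0.13807997 0.2286574  0.76569417]
```

View pics/t2.png

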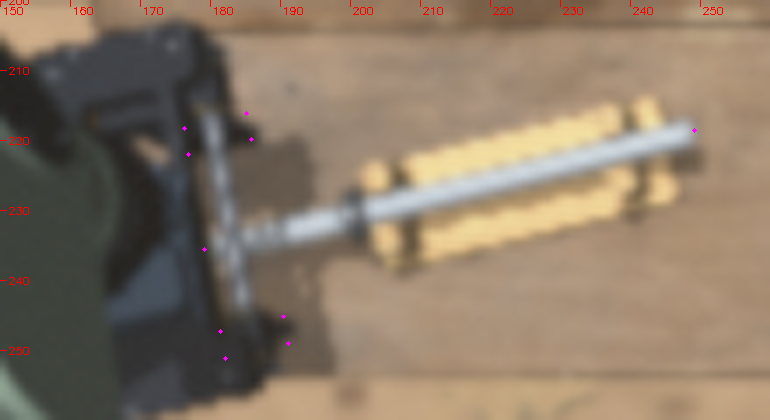

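View pics/s2.png

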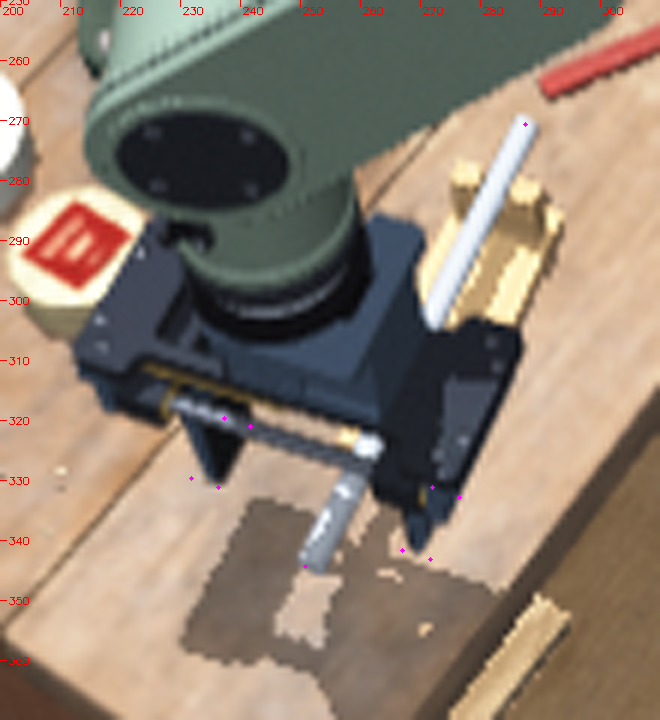

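drive_tool:
  series:
    - [0, [0, 0, 15], [0, 0, 0]]
    - [0, [0, 0, 30], [0, 0, 0]]
    - [0, [0, 0, 40], [0, 0, 0]]
    - [0, [0, 0, 44], [0, 0, 0]]
    - [0, [0, 0, 44], [0, 0, 0]]

```text
time_s: 3.4
ee_pos: [434.6, 301.9, 26.4]
ee_rot: [-180.0, -0.0, 13.0]
force: [0.3, -1.1, -0.5]
gripper_width: 91.1
```

drive_tool:
  series:
    - [0.5, [0, 0, 0], [0, 0, 0]]
    - [0.5, [0, 0, 0], [0, 0, 0]]
    - [0.5, [0, 0, 0], [0, 0, 0]]
    - [0.5, [0, 0, 0], [0, 0, 0]]
    - [0.5, [0, 0, 0], [0, 0, 0]]
  squeeze: 10

```text
time_s: 3.9
ee_pos: [434.3, 302.0, 26.0]
ee_rot: [180.0, -0.0, 13.1]
force: [-0.6, 0.0, -0.6]
gripper_width: 54.1
```

```bash
python3 - <<'E'
from h import *
T,S=grab("top"),grab("scene")
s=env.state(); print(s["time_s"],s["ee_pos"],s["ee_rot"],s["force"],s["gripper_width"])
crop(T,150,200,260,260,7,"t3.png"); crop(S,200,250,310,370,6,"s3.png")
E
```

```text
4.0 [434.25701076 301.92786364  25.94592763] [ 1.79995329e+02 -2.28565868e-03  1.30675954e+01] [0.12150355 0.19078215 0.48436138] 46.7868474788319
```

View pics/s3.png

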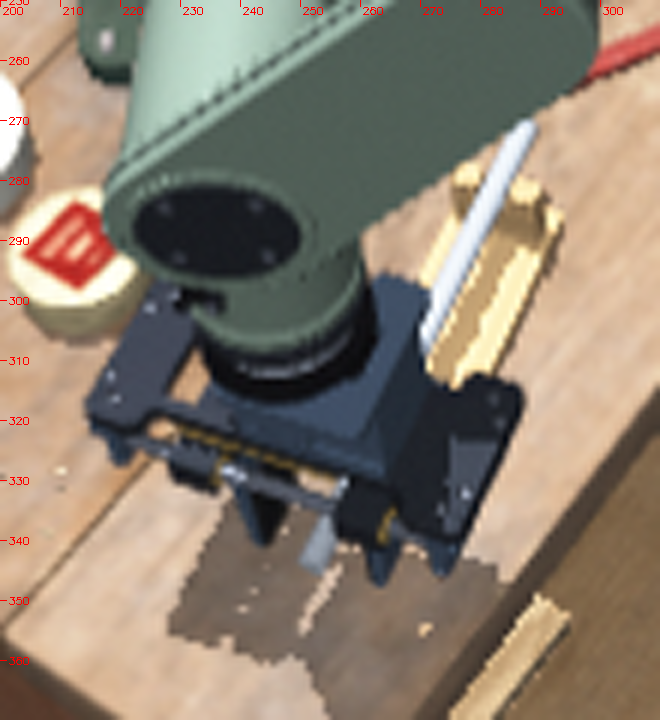

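The shaft tail (at about (252,342)) sits between the fingers (about (243,339) and (263,345)). Now closing.

drive_tool:
  series:
    - [0.75, [0, 0, 0], [0, 0, 0]]
    - [0.8, [0, 0, 0], [0, 0, 0]]
    - [0.85, [0, 0, 0], [0, 0, 0]]
    - [0.9, [0, 0, 0], [0, 0, 0]]
    - [0.95, [0, 0, 0], [0, 0, 0]]
  squeeze: 10

```text
time_s: 4.5
ee_pos: [433.6, 301.7, 25.8]
ee_rot: [180.0, 0.1, 13.0]
force: [-2.1, -0.5, 1.1]
gripper_width: 13.6
```

drive_tool:
  series:
    - [1, [0, 0, 0], [0, 0, 0]]
    - [1, [0, 0, 0], [0, 0, 0]]
    - [1, [0, 0, 0], [0, 0, 0]]
    - [1, [0, 0, 0], [0, 0, 0]]
    - [1, [0, 0, 0], [0, 0, 0]]
  squeeze: 10

```text
time_s: 5.0
ee_pos: [433.9, 301.8, 25.8]
ee_rot: [180.0, 0.0, 13.1]
force: [-3.0, 0.1, -1.0]
gripper_width: 13.8
```

drive_tool:
  series:
    - [1, [0, 0, 0], [0, 0, 0]]
    - [1, [-0.5, 0, 0], [0, 0, 0]]
    - [1, [-0.8, 0, 0], [0, 0, 0]]
    - [1, [-0.8, 0, 0], [0, 0, 0]]
    - [1, [-0.8, 0, 0], [0, 0, 0]]
  squeeze: 60

```text
time_s: 5.5
ee_pos: [433.7, 301.7, 25.9]
ee_rot: [180.0, -0.0, 13.1]
force: [-1.5, 0.2, 0.0]
gripper_width: 12.8
```

drive_tool:
  series:
    - [1, [0, 0, -3], [0, 0, 0]]
    - [1, [0, 0, -10], [0, 0, 0]]
    - [1, [0, 0, -20], [0, 0, 0]]
    - [1, [0, 0, -35], [0, 0, 0]]
    - [1, [0, 0, -50], [0, 0, 0]]

```text
time_s: 6.0
ee_pos: [434.0, 302.0, 77.3]
ee_rot: [-180.0, -0.1, 13.1]
force: [-0.1, -0.1, -1.6]
gripper_width: 12.6
```

drive_tool:
  series:
    - [1, [0, 0, -25], [0, 0, 0]]
    - [1, [0, 0, -45], [0, 0, 0]]
    - [1, [0, 0, -60], [0, 0, 0]]
    - [1, [0, 0, -60], [0, 0, 0]]
    - [1, [0, 0, -60], [0, 0, 0]]

```text
time_s: 6.5
ee_pos: [433.6, 301.8, 136.3]
ee_rot: [-180.0, -0.1, 13.1]
force: [-0.1, -0.6, -2.5]
gripper_width: 12.9
```

```bash
python3 - <<'E'
from h import *
T,S=grab("top"),grab("scene")
s=env.state(); print(s["time_s"],s["ee_pos"],s["ee_rot"],s["force"],s["torque"],s["gripper_width"])
p=s["ee_pos"];Rt=R.from_euler('xyz',s["ee_rot"],degrees=True)
# shaft +y(tail) dir in tool = -tool y
ax=[p+Rt.apply([0,d,-19]) for d in (60,230,-25)]
print(ax,proj(T,ax),proj(S,ax))
crop(T,150,170,260,260,7,"t4.png",proj(T,ax)); crop(S,200,200,310,320,6,"s4.png",proj(S,ax))
from plan import plan
E
```

```text
6.6 [432.98438226 301.35349384 135.16724175] [1.79963594e+02 7.73998311e-02 1.30633009e+01] [-0.35128789 -0.46453052 -1.98086586] [ 0.18604707 -0.09537782 -0.04991125] 12.853028114722987
[array([446.56834803, 242.92382233, 154.20534462]), array([484.99314204,  77.32332856, 154.31336277]), array([427.35595103, 325.72406921, 154.15133555])] [[190.67019857 227.84191011]
 [241.11592903 215.68757549]
 [165.27198706 233.96005885]] [[260.12598086 295.99886057]
 [285.0486699  248.24097167]
 [245.88622248 323.28165266]]
```

View pics/t4.png

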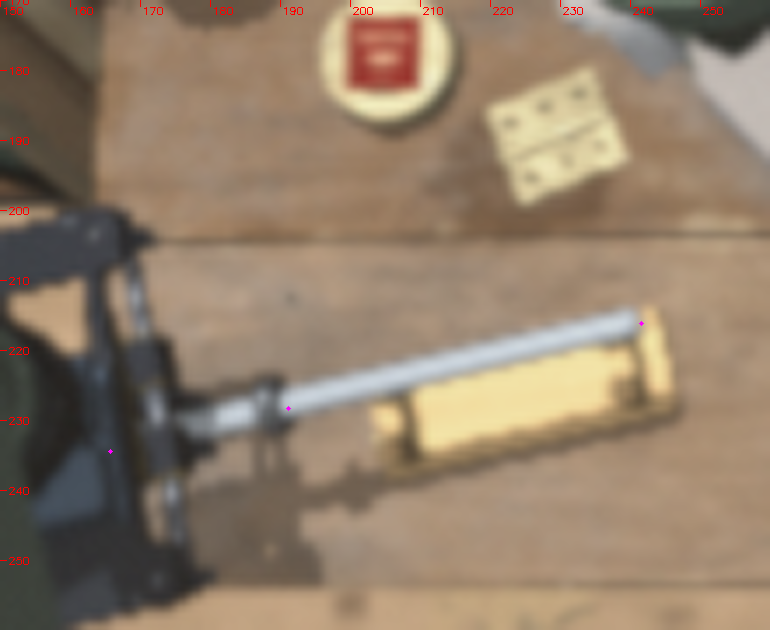

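View pics/s4.png

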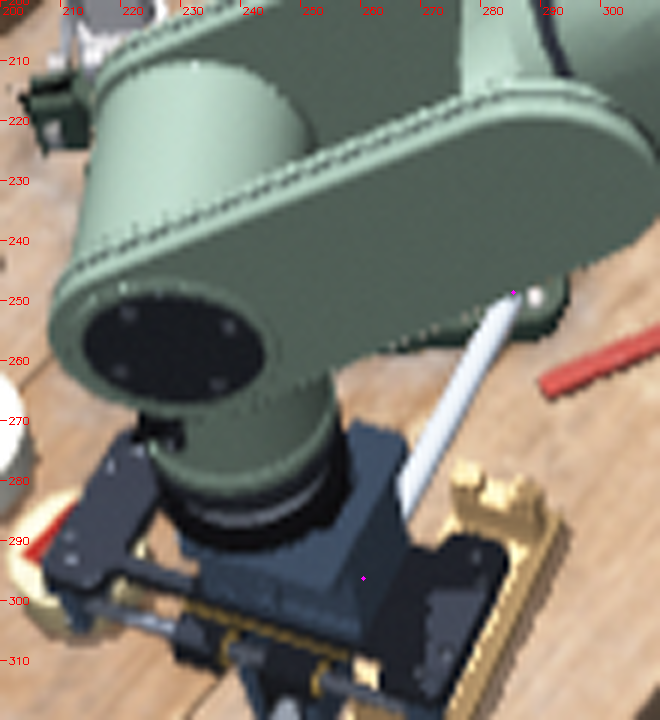

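```bash
python3 - <<'E'
from plan import *
plan([433.2,301.8,136,13.1],[379.6,-134.3,110,21.4],3)
E
```

```text
[-50.3, 137.5, 8.7] rz -0.0483
[-56.9, 134.9, 8.7] rz -0.0483
[-63.4, 132.0, 8.7] rz -0.0483
```

drive_tool:
  series:
    - [1, [-10, 27.5, 0], [0, 0, -0.01]]
    - [1, [-20, 55, 1], [0, 0, -0.02]]
    - [1, [-30, 82.5, 3], [0, 0, -0.03]]
    - [1, [-40.2, 110, 6], [0, 0, -0.039]]
    - [1, [-50.3, 137.5, 8.7], [0, 0, -0.0483]]

```text
time_s: 7.1
ee_pos: [414.6, 155.1, 126.2]
ee_rot: [180.0, 0.1, 15.9]
force: [0.5, 0.3, -2.4]
gripper_width: 12.7
```

drive_tool:
  series:
    - [1, [-11.4, 27, 1.7], [0, 0, -0.01]]
    - [1, [-22.8, 54, 3.4], [0, 0, -0.02]]
    - [1, [-34.1, 81, 5.1], [0, 0, -0.03]]
    - [1, [-45.5, 108, 7], [0, 0, -0.039]]
    - [1, [-56.9, 134.9, 8.7], [0, 0, -0.0483]]

```text
time_s: 7.6
ee_pos: [396.6, 10.0, 117.7]
ee_rot: [-180.0, 0.1, 18.6]
force: [0.5, -0.4, -2.5]
gripper_width: 12.8
```

drive_tool:
  series:
    - [1, [-15, 32, 2], [0, 0, -0.012]]
    - [1, [-30, 63, 4], [0, 0, -0.024]]
    - [1, [-45, 95, 6], [0, 0, -0.036]]
    - [1, [-58, 121, 8], [0, 0, -0.046]]
    - [1, [-63.4, 132, 8.7], [0, 0, -0.0483]]

```text
time_s: 8.1
ee_pos: [378.4, -136.1, 108.9]
ee_rot: [-179.9, 0.1, 21.2]
force: [-0.3, -0.3, -2.5]
gripper_width: 12.9
```

```bash
python3 - <<'E'
from h import *
import pickle
T,S=grab("top"),grab("scene")
pickle.dump({"top":T,"scene":S},open("F1.pkl","wb"))
s=env.state(); print(s["time_s"],s["ee_pos"],s["ee_rot"],s["force"],s["torque"],s["gripper_width"])
p=s["ee_pos"];Rt=R.from_euler('xyz',s["ee_rot"],degrees=True)
ax=[p+Rt.apply([0,d,-19]) for d in (60,230,-25)]
crop(T,330,170,440,250,7,"t5.png",proj(T,ax)); crop(S,290,130,400,220,7,"s5.png",proj(S,ax))
E
```

```text
8.2 [ 378.72685168 -135.34221361  109.00681119] [-1.79932782e+02  1.05172323e-01  2.12002796e+01] [ 0.05959697  0.53890523 -2.92430324] [0.20072654 0.02761826 0.00701913] 12.914879560523978
```

View pics/t5.png

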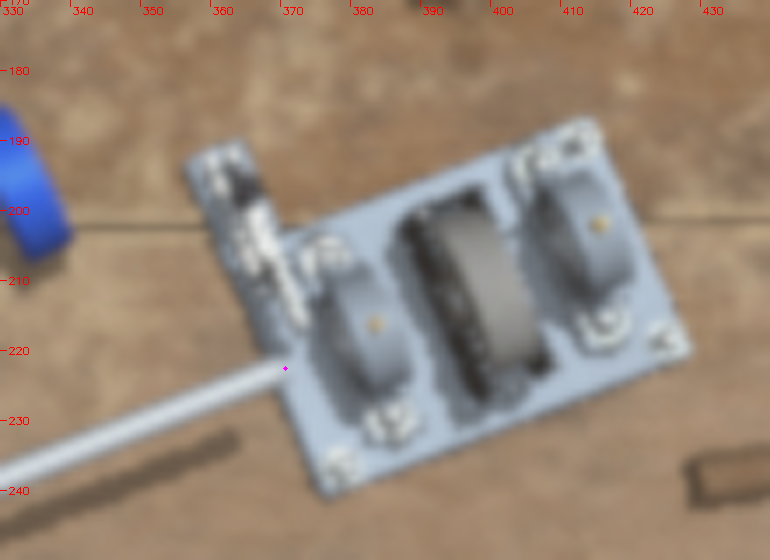

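View pics/s5.png

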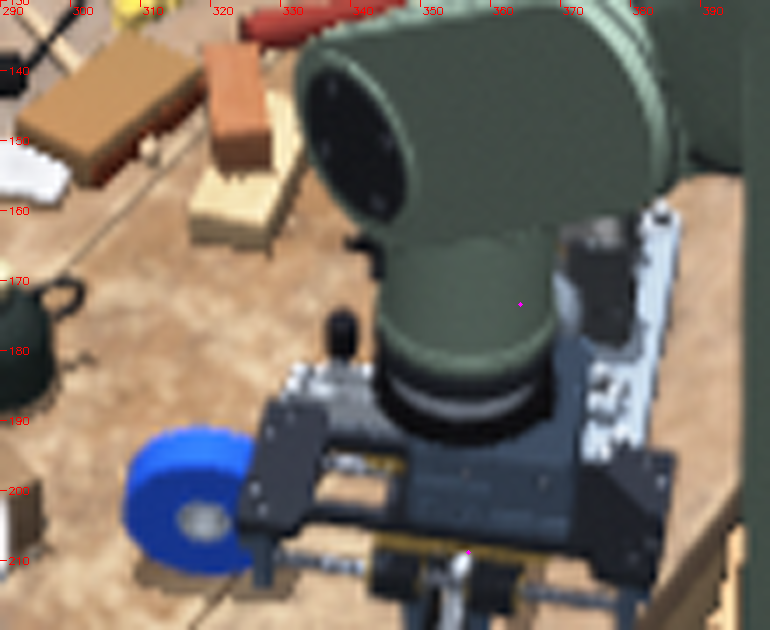

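```bash
cat > edge.py <<'E'
from fit import *
def edgefind(f,A,B,p,n=25,w=3.0):
    """sample along model edge A-B, return unsigned subpixel offsets along image normal"""
    g=cv2.GaussianBlur(f["image"].astype(np.float32).dot(np.float32([-.6,.1,.5])) ,(0,0),.6) # blue-red: steel vs wood
    t=np.linspace(.06,.94,n)[:,None]; uv=proj(f,W(p,np.array(A)*(1-t)+np.array(B)*t))
    d=uv[-1]-uv[0]; nn=np.array([-d[1],d[0]])/np.linalg.norm(d); o=np.arange(-w,w+.01,.1)
    X=uv[:,None]+o[None,:,None]*nn
    v=cv2.remap(g,X[...,0].astype(np.float32),X[...,1].astype(np.float32),cv2.INTER_CUBIC)
    G=np.abs(np.gradient(v,.1,axis=1)); k=G.argmax(1)
    return uv,nn,o[k],G.max(1)
p=np.load("head.npy")
E_=[("t",[68,-103,16],[68,45,16]),("t",[-68,-103,16],[68,-103,16]),("t",[-68,-103,0],[-68,103,0]),("t",[-68,103,0],[50,103,0]),
("s",[-68,-103,0],[-68,103,0]),("s",[-68,103,0],[68,103,0]),("s",[68,-20,16],[68,60,16])]
def run(p,sel,verbose=0):
  for it in range(4):
    D=[]
    for i in sel:
        c,A,B=E_[i]; f=T if c=="t" else S
        uv,nn,o,G=edgefind(f,A,B,p); m=np.abs(o-np.median(o))<.6
        D.append((f,A,B,uv[m],nn,o[m]))
        if verbose and it==3: print(i,c,np.round(o,1).tolist())
    def rs(q):
        r=[]
        for f,A,B,uv,nn,o in D:
            a,b=proj(f,W(q,[A,B])); d=b-a; n2=np.array([-d[1],d[0]])/np.linalg.norm(d)
            r.append(((uv+o[:,None]*nn)-a)@n2)
        return np.concatenate(r)
    p=least_squares(rs,p,loss="soft_l1",f_scale=.3).x
  r=rs(p); print(sel,np.round(p[:2],1),round(np.degrees(p[2]),2),"rms",r.std())
  return p
if __name__=="__main__":
  run(p,[0,1],1);run(p,[0,1,2,3],1);run(p,[4,5],1);run(p,[4,5,6]);q=run(p,range(7),1);np.save("head2.npy",q)
E
python3 edge.py
```

```text
shaft nose top [[486.37774447  78.83645214  45.        ]] scene [[487.0860497   75.74484402  45.        ]]
shaft tail top [[428.07118173 328.95866623  45.        ]] scene [[429.01342528 324.3321808   45.        ]]
collar top [[446.17421483 251.61885454  45.        ]] scene [[448.52727085 244.83037682  45.        ]]
0 t [0.5, 0.0, 0.5, 0.1, 0.6, 0.1, -0.3, 0.2, -0.2, 0.3, -0.2, 0.3, -0.1, -0.6, -0.1, 0.4, 0.0, -0.5, 0.1, -0.4, 0.1, -0.3, 0.2, -0.3, -0.7]
1 t [0.0, -0.4, 0.1, -0.4, 0.2, -0.3, 0.4, -0.2, -0.6, -0.1, -0.6, 0.0, -0.4, 0.2, -0.3, 0.2, -0.3, 0.3, -0.2, 0.1, -0.2, 0.3, -0.1, 0.5, 0.1]
[0, 1] [ 503.3 -450. ] 20.76 rms 0.2794705883589153
0 t [0.5, 0.1, 0.5, 0.1, 0.5, 0.2, -0.2, 0.3, -0.2, 0.4, -0.1, 0.4, 0.0, -0.5, 0.1, 0.6, 0.1, 0.6, 0.2, -0.2, 0.3, -0.2, 0.4, -0.1, -0.5]
1 t [-0.1, -0.5, 0.0, -0.4, 0.1, -0.3, 0.1, -0.2, -0.7, -0.2, 0.3, 0.0, -0.5, 0.1, -0.4, 0.2, -0.4, 0.3, -0.1, 0.2, 0.0, 0.5, 0.0, 0.5, 0.1]
2 t [-0.2, -0.5, 0.2, 0.0, -0.3, -0.4, 0.3, 0.0, -0.2, -0.4, -0.7, 0.0, -0.2, -0.4, -0.7, 0.1, -0.3, -0.4, 0.3, 0.1, -0.2, -0.4, 0.4, 0.1, -0.1]
3 t [0.2, -0.2, 0.1, -0
[... 906 characters left out ...]
, 0.2, 0.0, -0.2, -0.5, 0.3, 0.1, -0.2, -0.4, 0.3, 0.1, -0.1, -0.4, 0.4, 0.1, 0.0]
3 t [-0.1, -0.6, -0.3, -0.7, -0.2, 0.2, -0.3, 0.1, -0.5, -0.1, -0.6, -0.1, 0.4, -0.1, 0.3, -0.3, 0.2, -0.4, 0.1, -0.6, -0.1, -0.6, -0.1, 0.2, -0.2]
4 s [-0.4, 0.3, 0.0, -0.2, -0.4, -0.5, 0.0, -0.1, -0.3, -0.5, -0.1, 0.0, 0.0, -0.3, 0.1, 0.1, -0.1, -0.4, 0.4, 0.0, 0.1, 0.2, 0.3, 0.3, -0.2]
5 s [0.9, 0.6, 0.3, 0.2, 0.1, 0.7, 0.6, 0.5, 0.4, 0.1, 0.9, 0.7, 0.4, 0.3, 0.2, 0.9, 0.8, 0.6, 0.3, 0.2, 0.2, 0.8, 0.7, 0.5, 0.2]
6 s [-0.2, -0.3, -0.3, -0.5, 0.3, 0.2, 0.1, 0.0, -0.1, -0.3, 0.4, 0.3, 0.1, 0.0, -0.2, 0.0, -0.1, 0.0, -0.3, 0.4, 0.2, 0.0, 0.0, -0.2, -0.2]
range(0, 7) [ 503.1 -451.4] 20.94 rms 0.3564433922495076
```

```bash
python3 - <<'E' | tail -n +4
from fit import *
F1=pickle.load(open("F1.pkl","rb"))
pt=[503.1,-450.6,np.radians(20.93)]; ps=[503.8,-453.8,np.radians(21.0)]
for nm,ut,us,y in(("near",[383.5,216.3],[364.5,168.6],60),("far",[415.7,202],[368,147.5],-60)):
    for z in(98,101,104):
        for f,p,u in((T,pt,ut),(S,ps,us)):
            w=atz(f,[np.array(u)-h],z)[0]; d=w[:2]-p[:2]; c,s=np.cos(p[2]),np.sin(p[2])
            print(nm,z,"hx %.1f hy %.1f"%(c*d[0]+s*d[1],-s*d[0]+c*d[1]))
# near insert face points
crop(S,335,160,385,200,16,"s_near.png",proj(S,W(ps,[[0,75,66],[19.5,75,66],[-19.5,75,66],[0,75,85.5],[0,75,46.5]])))
crop(T,365,195,425,240,13,"t_near.png",proj(T,W(pt,[[0,75,66],[0,45,66],[0,60,101],[0,-60,101]])))
E
```

```text
near 98 hx 3.0 hy 57.0
near 98 hx 4.8 hy 54.1
near 101 hx 2.8 hy 57.4
near 101 hx 4.5 hy 57.4
near 104 hx 2.7 hy 57.9
near 104 hx 4.2 hy 60.7
far 98 hx 8.3 hy -63.9
far 98 hx 9.0 hy -64.8
far 101 hx 8.1 hy -63.2
far 101 hx 8.7 hy -61.2
far 104 hx 8.0 hy -62.4
far 104 hx 8.3 hy -57.5
```

View pics/s_near.png

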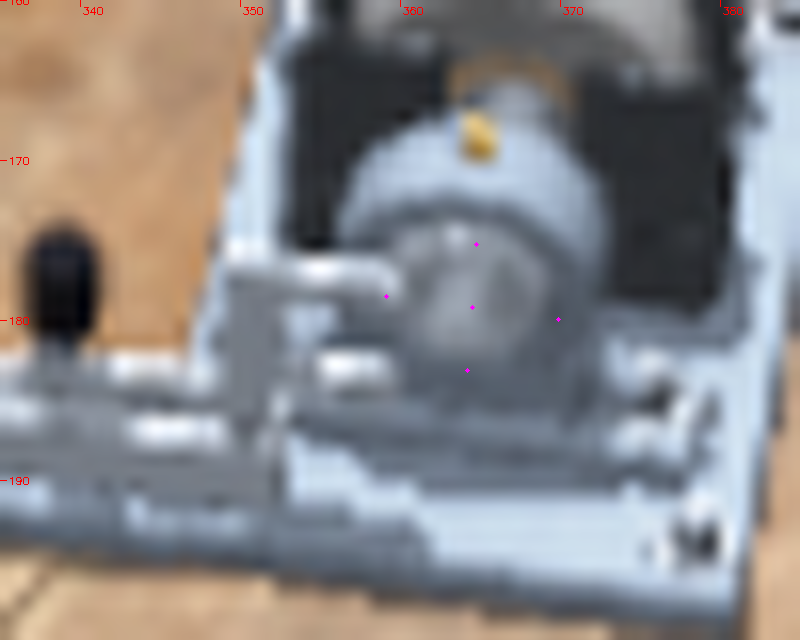

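View pics/t_near.png

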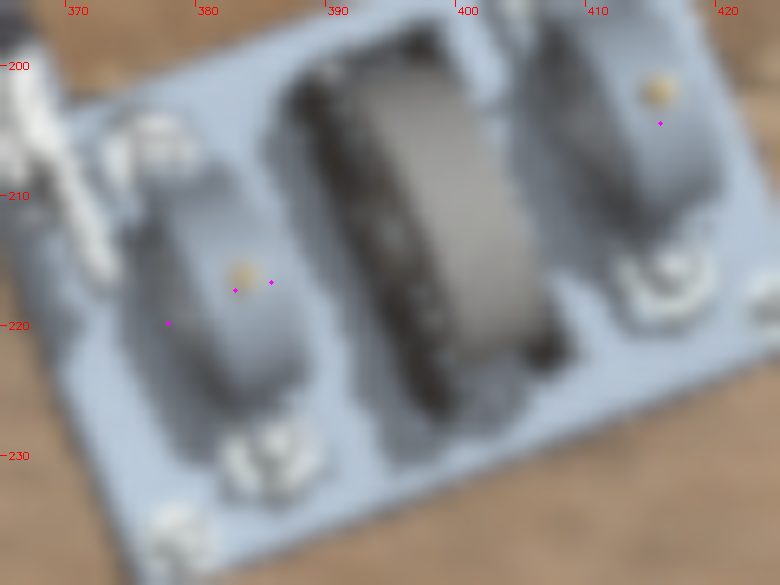

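The nipples put the near block at about +3.3 mm and the far block at about +8 mm on head x. The top view shows the nose at its predicted pixel (370.4,222.7), so the kinematics and the top camera agree. Next I line up in front of the near mouth.

```bash
cat > tg.py <<'E'
from h import *
import sys
HP=(503.3,-452.0,20.95); L=230.
def hw(x,y):
    a=np.radians(HP[2]);c,s=np.cos(a),np.sin(a)
    return np.array([HP[0]+c*x-s*y,HP[1]+s*x+c*y])
def wh(p):
    a=np.radians(HP[2]);c,s=np.cos(a),np.sin(a);d=np.asarray(p)[:2]-HP[:2]
    return np.array([c*d[0]+s*d[1],-s*d[0]+c*d[1]])
def status():
    s=env.state(); Rt=R.from_euler('xyz',s["ee_rot"],degrees=True)
    g=s["ee_pos"]+Rt.apply([0,0,-19.15]); n=s["ee_pos"]+Rt.apply([0,L,-19.15])
    a=np.radians(HP[2]);c,sn=np.cos(a),np.sin(a);f=s["force"]
    print("t %.1f grip hx %.1f hy %.1f z %.1f | nose hx %.1f hy %.1f z %.1f | yaw %.2f rp %.2f %.2f | F head %.1f %.1f %.1f | Tq %s w %.1f"%(s["time_s"],*wh(g),g[2],*wh(n),n[2],s["ee_rot"][2],s["ee_rot"][0],s["ee_rot"][1],c*f[0]+sn*f[1],-sn*f[0]+c*f[1],f[2],np.round(s["torque"],2),s["gripper_width"]))
    return s,Rt
def tgt(nx,ny,nz,slope=0.,pitch=0.,show=True):
    """nose at head (nx,ny,nz); slope = dx/d(-y) of shaft toward the nose; prints delta in tool axes from measured pose"""
    s,Rt=status()
    yaw=HP[2]+np.degrees(slope)   # nose dir (-y) turned toward +x
    R2=R.from_euler('z',yaw,degrees=True)*R.from_euler('x',180+np.degrees(pitch),degrees=True)
    n=np.r_[hw(nx,ny),nz]; p=n-R2.apply([0,L,-19.15])
    print("SHIFT",np.round(Rt.inv().apply(p-s["ee_pos"]),1).tolist(),"TURN",np.round((Rt.inv()*R2).as_rotvec(),4).tolist())
E
python3 -c "
from tg import *
tgt(3.3,105,66)"
```

```text
t 8.2 grip hx -3.1 hy 340.2 z 128.2 | nose hx -2.1 hy 110.2 z 127.9 | yaw 21.20 rp -179.93 0.11 | F head 0.2 0.5 -2.9 | Tq [0.2  0.03 0.01] w 12.9
SHIFT [6.5, 5.4, 62.1] TURN [-0.0012, 0.0018, 0.0044]
```

drive_tool:
  series:
    - [1, [2, 2, 15], [0, 0, 0.002]]
    - [1, [4, 4, 32], [0, 0, 0.0044]]
    - [1, [6, 5.4, 48], [0, 0, 0.0044]]
    - [1, [6.5, 5.4, 58], [-0.001, 0, 0.0044]]
    - [1, [6.5, 5.4, 62], [-0.001, 0, 0.0044]]

```text
time_s: 8.7
ee_pos: [386.8, -135.9, 46.7]
ee_rot: [-179.9, 0.1, 21.2]
force: [-0.4, -0.8, -2.7]
gripper_width: 12.9
```

drive_tool:
  series:
    - [1, [0, 0, 0], [0, 0, 0]]
    - [1, [0, 0, 0], [0, 0, 0]]
    - [1, [0, 0, 0], [0, 0, 0]]
    - [1, [0, 0, 0], [0, 0, 0]]
    - [1, [0, 0, 0], [0, 0, 0]]

```text
time_s: 9.2
ee_pos: [387.8, -137.0, 48.2]
ee_rot: [179.9, -0.0, 21.1]
force: [0.3, 0.0, -2.1]
gripper_width: 13.2
```

```bash
python3 - <<'E'
from tg import *
T,S=grab("top"),grab("scene")
s,Rt=status()
p=s["ee_pos"]
ax=[p+Rt.apply([0,d,-19]) for d in (230,200,)]
ext=[np.r_[hw(3.3,60),101]]
crop(T,340,190,420,245,9,"t6.png",proj(T,ax+ext)); crop(S,290,130,400,220,7,"s6.png",proj(S,ax))
tgt(3.3,90,66)
E
```

```text
t 9.3 grip hx 4.7 hy 335.6 z 67.2 | nose hx 5.3 hy 105.6 z 67.5 | yaw 21.11 rp 179.92 -0.02 | F head 0.3 0.3 -3.5 | Tq [ 0.21 -0.03  0.01] w 12.9
t 9.3 grip hx 4.7 hy 335.6 z 67.2 | nose hx 5.3 hy 105.6 z 67.5 | yaw 21.11 rp 179.92 -0.02 | F head 0.3 0.3 -3.5 | Tq [ 0.21 -0.03  0.01] w 12.9
SHIFT [-1.5, 15.5, 1.2] TURN [0.0014, -0.0003, 0.0027]
```

View pics/t6.png

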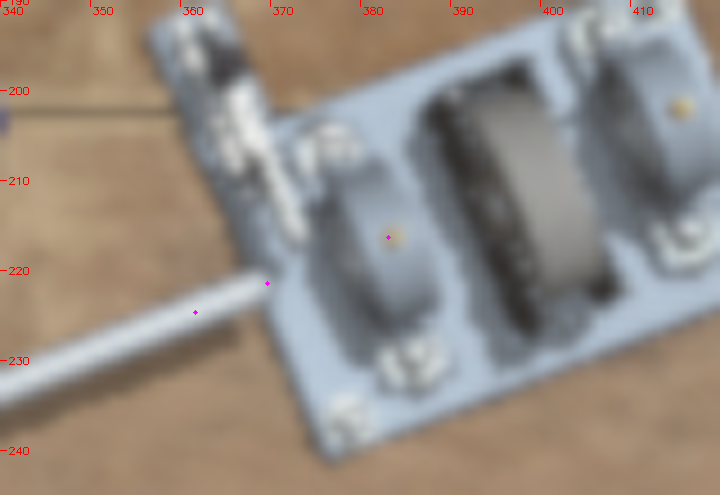

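View pics/s6.png

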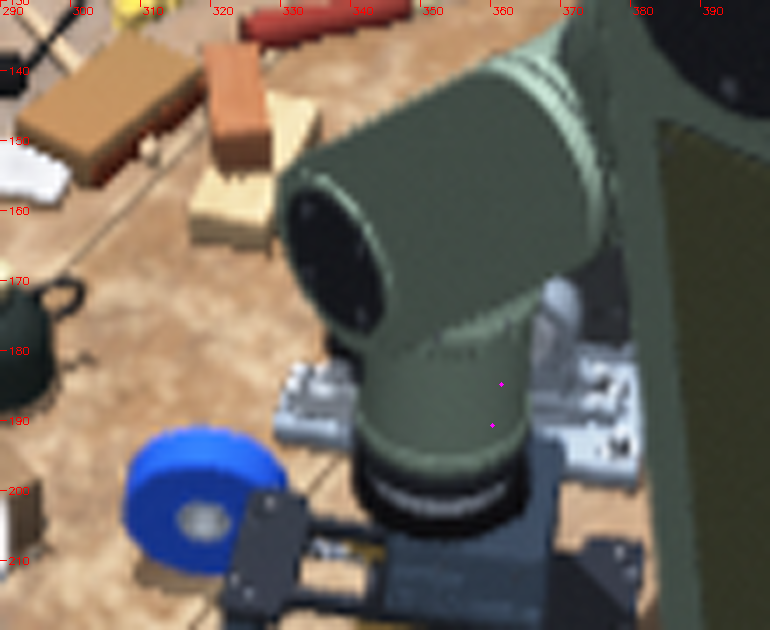

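drive_tool:
  series:
    - [1, [-0.5, 4, 0.5], [0, 0, 0.001]]
    - [1, [-1, 9, 1], [0, 0, 0.0027]]
    - [1, [-1.5, 14, 1.2], [0, 0, 0.0027]]
    - [1, [-1.5, 19, 1.2], [0, 0, 0.0027]]
    - [1, [-1.5, 21, 1.2], [0, 0, 0.0027]]

```text
time_s: 9.8
ee_pos: [394.2, -157.7, 46.7]
ee_rot: [179.9, -0.0, 20.9]
force: [1.0, -0.1, -2.4]
gripper_width: 12.7
```

drive_tool:
  series:
    - [1, [0, 0, 0], [0, 0, 0]]
    - [1, [0, 0, 0], [0, 0, 0]]
    - [1, [0, 0, 0], [0, 0, 0]]
    - [1, [0, 0, 0], [0, 0, 0]]
    - [1, [0, 0, 0], [0, 0, 0]]

```text
time_s: 10.3
ee_pos: [393.8, -156.9, 46.7]
ee_rot: [179.9, 0.0, 21.0]
force: [0.3, -0.3, -2.2]
gripper_width: 13.0
```

```bash
python3 - <<'E'
from tg import *
print(wh(atz(grab("top"),[[372,215.5]],80)[0]))
for i in range(3): status(); grab("top")
tgt(3.3,78,66)
E
```

```text
[19.01794473 90.53753853]
t 10.3 grip hx 3.2 hy 314.7 z 65.9 | nose hx 3.3 hy 84.7 z 66.1 | yaw 20.97 rp 179.94 -0.00 | F head -0.3 0.0 -2.7 | Tq [ 0.16 -0.1  -0.  ] w 13.0
t 10.4 grip hx 3.3 hy 314.7 z 65.8 | nose hx 3.3 hy 84.7 z 66.1 | yaw 20.97 rp 179.94 -0.00 | F head 0.9 -0.0 -1.6 | Tq [ 0.15 -0.05  0.04] w 12.4
t 10.4 grip hx 3.2 hy 314.7 z 65.8 | nose hx 3.3 hy 84.7 z 66.1 | yaw 20.96 rp 179.94 -0.00 | F head -0.6 -0.2 -2.8 | Tq [ 0.18 -0.05  0.01] w 12.6
t 10.5 grip hx 3.2 hy 314.7 z 65.8 | nose hx 3.3 hy 84.7 z 66.1 | yaw 20.96 rp 179.94 0.00 | F head -0.2 0.3 -1.7 | Tq [ 0.18 -0.03  0.02] w 12.7
SHIFT [0.1, 6.7, -0.2] TURN [0.001, 0.0, 0.0002]
```

drive_tool:
  series:
    - [1, [0, 2, 0], [0, 0, 0]]
    - [1, [0, 4, 0], [0, 0, 0]]
    - [1, [0, 6, 0], [0, 0, 0]]
    - [1, [0, 8, 0], [0, 0, 0]]
    - [1, [0, 9, 0], [0, 0, 0]]

```text
time_s: 11.0
ee_pos: [397.2, -165.7, 46.7]
ee_rot: [179.9, -0.0, 20.9]
force: [0.5, -1.0, -1.4]
gripper_width: 12.9
```

drive_tool:
  series:
    - [1, [0, 1, 0], [0, 0, 0]]
    - [1, [0, 2, 0], [0, 0, 0]]
    - [1, [0, 3, 0], [0, 0, 0]]
    - [1, [0, 4, 0], [0, 0, 0]]
    - [1, [0, 4, 0], [0, 0, 0]]

```text
time_s: 11.5
ee_pos: [398.6, -169.3, 46.7]
ee_rot: [179.9, -0.0, 21.0]
force: [0.3, -0.3, -2.9]
gripper_width: 13.1
```

```bash
python3 -c "
from tg import *
status()"
```

```text
t 11.5 grip hx 3.3 hy 301.4 z 65.9 | nose hx 3.3 hy 71.4 z 66.2 | yaw 20.95 rp 179.92 -0.01 | F head 0.2 -0.4 -2.9 | Tq [ 0.15 -0.02 -0.01] w 13.1
```

drive_tool:
  series:
    - [1, [0, 1, 0], [0, 0, 0]]
    - [1, [0, 2, 0], [0, 0, 0]]
    - [1, [0, 3, 0], [0, 0, 0]]
    - [1, [0, 4, 0], [0, 0, 0]]
    - [1, [0, 4, 0], [0, 0, 0]]

```text
time_s: 12.0
ee_pos: [400.1, -173.1, 46.8]
ee_rot: [179.9, -0.0, 21.0]
force: [0.2, 0.6, -2.4]
gripper_width: 12.9
```

drive_tool:
  series:
    - [1, [0, 1, 0], [0, 0, 0]]
    - [1, [0, 2, 0], [0, 0, 0]]
    - [1, [0, 3, 0], [0, 0, 0]]
    - [1, [0, 4, 0], [0, 0, 0]]
    - [1, [0, 4, 0], [0, 0, 0]]

```text
time_s: 12.5
ee_pos: [401.5, -176.8, 46.7]
ee_rot: [179.9, -0.0, 21.0]
force: [-0.8, -0.6, -1.3]
gripper_width: 12.6
```

```bash
python3 -c "
from tg import *
s,Rt=status()
T=grab('top')
crop(T,350,190,420,240,11,'t7.png')"
```

```text
t 12.5 grip hx 3.3 hy 293.4 z 65.9 | nose hx 3.3 hy 63.4 z 66.2 | yaw 20.95 rp 179.93 -0.01 | F head -0.9 -0.3 -1.3 | Tq [ 0.06 -0.03 -0.06] w 12.6
```

View pics/t7.png

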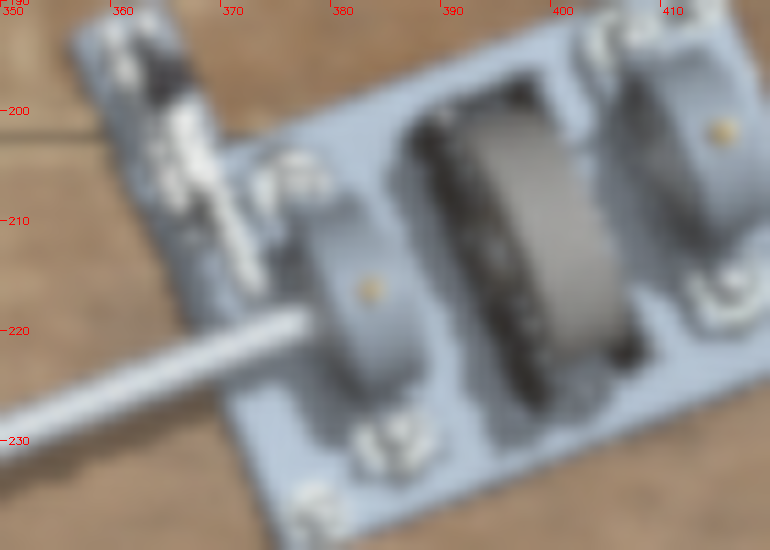

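drive_tool:
  series:
    - [1, [0, 1.5, 0], [0, 0, 0]]
    - [1, [0, 3, 0], [0, 0, 0]]
    - [1, [0, 4.5, 0], [0, 0, 0]]
    - [1, [0, 6, 0], [0, 0, 0]]
    - [1, [0, 7, 0], [0, 0, 0]]

```text
time_s: 13.05
ee_pos: [403.9, -183.3, 46.7]
ee_rot: [179.9, -0.0, 21.0]
force: [0.9, 0.3, -2.2]
gripper_width: 12.8
```

drive_tool:
  series:
    - [1, [0, 1.5, 0], [0, 0, 0]]
    - [1, [0, 3, 0], [0, 0, 0]]
    - [1, [0, 4.5, 0], [0, 0, 0]]
    - [1, [0, 6, 0], [0, 0, 0]]
    - [1, [0, 7, 0], [0, 0, 0]]

```text
time_s: 13.55
ee_pos: [406.4, -189.9, 46.7]
ee_rot: [179.9, -0.0, 21.0]
force: [0.3, 0.3, -1.5]
gripper_width: 12.7
```

```bash
python3 -c "
from tg import *
s,Rt=status()
T=grab('top')
crop(T,350,190,420,240,11,'t8.png')"
```

```text
t 13.6 grip hx 3.3 hy 279.5 z 65.9 | nose hx 3.3 hy 49.5 z 66.1 | yaw 20.96 rp 179.93 -0.00 | F head 0.4 0.2 -1.5 | Tq [ 0.12 -0.05 -0.04] w 12.7
```

View pics/t8.png

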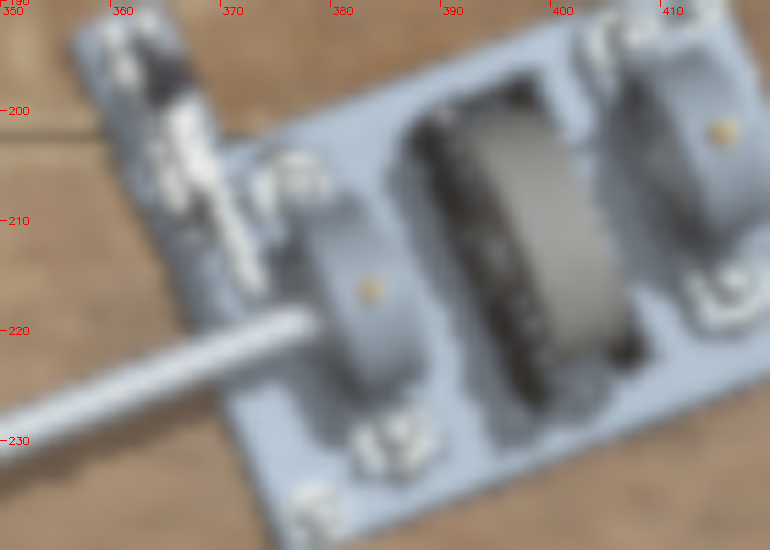

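```bash
python3 - <<'E'
from tg import *
import pickle
F=pickle.load(open("F0.pkl","rb"));T=F["top"]
q=[np.r_[hw(x,y),65] for x in(-41,0,41) for y in(-13,13)]
crop(T,380,190,430,235,15,"t_wh.png",proj(T,q))
S=F["scene"]
crop(S,345,140,390,185,14,"s_wh.png",proj(S,[np.r_[hw(0,13),65+41],np.r_[hw(0,-13),65+41],np.r_[hw(0,13),65],np.r_[hw(0,-45),66],np.r_[hw(8,-45),66]]))
E
```

```text
(no output)
```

View pics/t_wh.png

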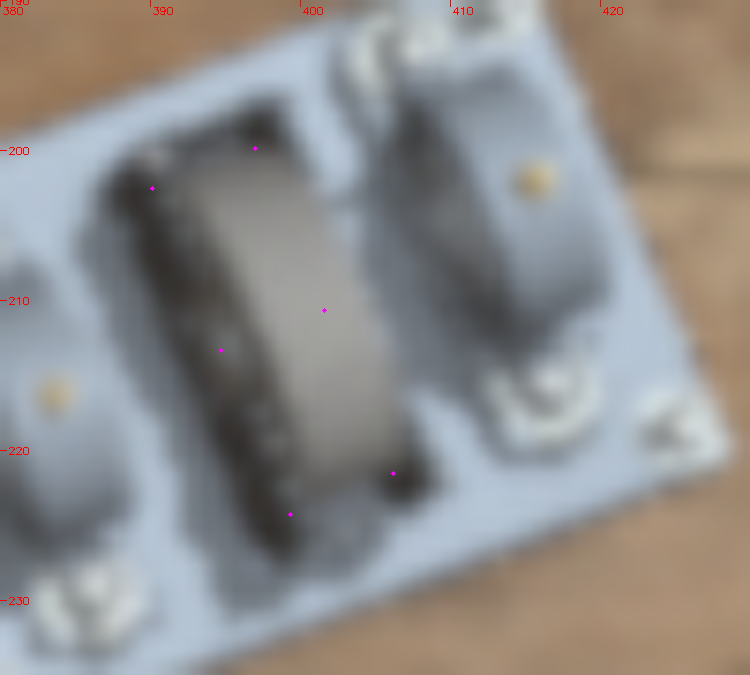

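View pics/s_wh.png

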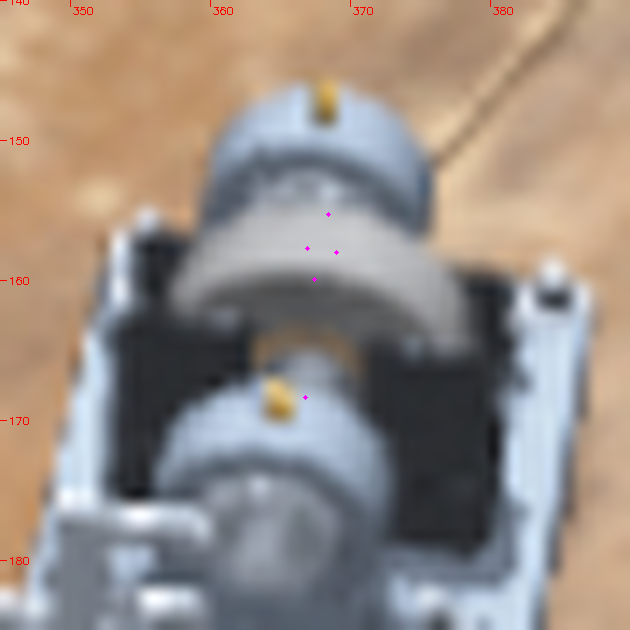

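drive_tool:
  series:
    - [1, [-0.5, 1, 0.1], [0, 0, 0]]
    - [1, [-1, 2, 0.2], [0, 0, 0]]
    - [1, [-1.5, 3, 0.3], [0, 0, 0]]
    - [1, [-2, 4, 0.4], [0, 0, 0]]
    - [1, [-2.3, 5, 0.5], [0, 0, 0]]

```text
time_s: 14.1
ee_pos: [406.2, -195.4, 46.3]
ee_rot: [179.9, -0.0, 21.0]
force: [1.2, 0.0, -1.8]
gripper_width: 12.4
```

drive_tool:
  series:
    - [1, [0, 2, 0], [0, 0, 0]]
    - [1, [0, 5, 0], [0, 0, 0]]
    - [1, [0, 8, 0], [0, 0, 0]]
    - [1, [0, 11, 0], [0, 0, 0]]
    - [1, [0, 14, 0], [0, 0, 0]]

```text
time_s: 14.6
ee_pos: [411.2, -208.6, 46.2]
ee_rot: [179.9, -0.0, 21.0]
force: [0.8, 0.3, -1.3]
gripper_width: 12.9
```

```bash
python3 -c "
from tg import *
status()"
```

```text
t 14.6 grip hx 1.0 hy 260.3 z 65.4 | nose hx 1.1 hy 30.3 z 65.7 | yaw 20.96 rp 179.93 -0.01 | F head 0.9 -0.0 -1.3 | Tq [ 0.13 -0.25  0.2 ] w 12.9
```

drive_tool:
  series:
    - [1, [0, 2, 0], [0, 0, 0]]
    - [1, [0, 4, 0], [0, 0, 0]]
    - [1, [0, 6, 0], [0, 0, 0]]
    - [1, [0, 8, 0], [0, 0, 0]]
    - [1, [0, 10, 0], [0, 0, 0]]

```text
time_s: 15.1
ee_pos: [414.6, -217.7, 46.2]
ee_rot: [179.9, -0.0, 21.0]
force: [0.5, 0.2, -1.8]
gripper_width: 12.8
```

drive_tool:
  series:
    - [1, [0, 1.5, 0], [0, 0, 0]]
    - [1, [0, 3, 0], [0, 0, 0]]
    - [1, [0, 4.5, 0], [0, 0, 0]]
    - [1, [0, 6, 0], [0, 0, 0]]
    - [1, [0, 7.5, 0], [0, 0, 0]]

```text
time_s: 15.6
ee_pos: [417.3, -224.7, 46.3]
ee_rot: [179.9, -0.0, 21.0]
force: [1.2, 1.1, -1.4]
gripper_width: 12.7
```

```bash
python3 -c "
from tg import *
status()"
```

```text
t 15.6 grip hx 0.9 hy 243.0 z 65.4 | nose hx 1.0 hy 13.0 z 65.7 | yaw 20.96 rp 179.94 -0.00 | F head 1.5 0.6 -1.4 | Tq [ 0.14 -0.21  0.27] w 12.7
```

drive_tool:
  series:
    - [1, [0, 1.5, 0], [0, 0, 0]]
    - [1, [0, 3, 0], [0, 0, 0]]
    - [1, [0, 4.5, 0], [0, 0, 0]]
    - [1, [0, 6, 0], [0, 0, 0]]
    - [1, [0, 7.5, 0], [0, 0, 0]]

```text
time_s: 16.1
ee_pos: [420.0, -231.7, 46.3]
ee_rot: [179.9, 0.0, 21.0]
force: [1.6, 1.2, -1.5]
gripper_width: 12.9
```

drive_tool:
  series:
    - [1, [0, 1.5, 0], [0, 0, 0]]
    - [1, [0, 3, 0], [0, 0, 0]]
    - [1, [0, 4.5, 0], [0, 0, 0]]
    - [1, [0, 6, 0], [0, 0, 0]]
    - [1, [0, 7.5, 0], [0, 0, 0]]

```text
time_s: 16.6
ee_pos: [422.6, -238.7, 46.2]
ee_rot: [179.9, 0.0, 21.0]
force: [0.7, 1.2, -0.9]
gripper_width: 12.7
```

```bash
python3 -c "
from tg import *
status()
T=grab('top')
crop(T,350,190,425,240,10,'t9.png')"
```

```text
t 16.6 grip hx 0.9 hy 228.0 z 65.4 | nose hx 0.9 hy -2.0 z 65.6 | yaw 20.95 rp 179.94 0.00 | F head 1.1 0.8 -0.9 | Tq [ 0.2  -0.22  0.17] w 12.7
```

View pics/t9.png

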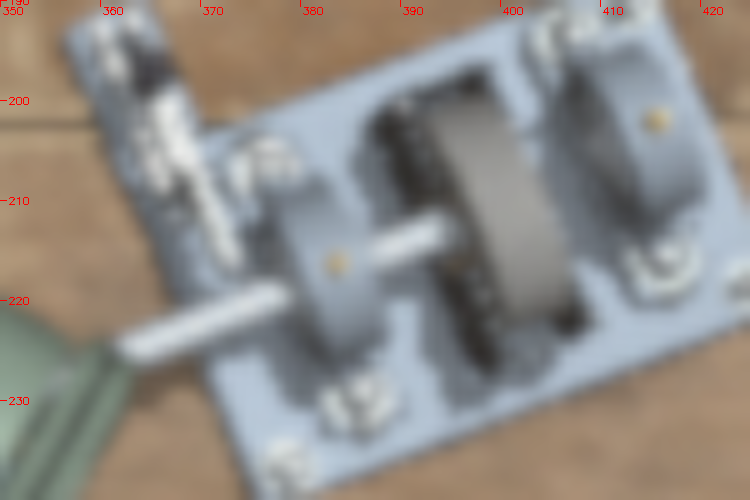

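drive_tool:
  series:
    - [1, [0, 2, 0], [0, 0, 0]]
    - [1, [0, 4, 0], [0, 0, 0]]
    - [1, [0, 6, 0], [0, 0, 0]]
    - [1, [0, 8, 0], [0, 0, 0]]
    - [1, [0, 10, 0], [0, 0, 0]]

```text
time_s: 17.15
ee_pos: [426.3, -248.1, 46.3]
ee_rot: [179.9, -0.0, 21.0]
force: [0.4, 0.8, -1.9]
gripper_width: 12.8
```

drive_tool:
  series:
    - [1, [0, 2, 0], [0, 0, 0]]
    - [1, [0, 4, 0], [0, 0, 0]]
    - [1, [0, 6, 0], [0, 0, 0]]
    - [1, [0, 8, 0], [0, 0, 0]]
    - [1, [0, 10, 0], [0, 0, 0]]

```text
time_s: 17.65
ee_pos: [429.8, -257.5, 46.3]
ee_rot: [179.9, -0.0, 21.0]
force: [0.2, 0.3, -1.4]
gripper_width: 12.9
```

```bash
python3 -c "
from tg import *
status()
T=grab('top')
crop(T,365,185,430,240,12,'t10.png')"
```

```text
t 17.6 grip hx 1.0 hy 208.0 z 65.4 | nose hx 1.0 hy -22.0 z 65.7 | yaw 20.96 rp 179.94 -0.00 | F head 0.3 0.2 -1.4 | Tq [ 0.22 -0.22  0.13] w 12.9
```

View pics/t10.png

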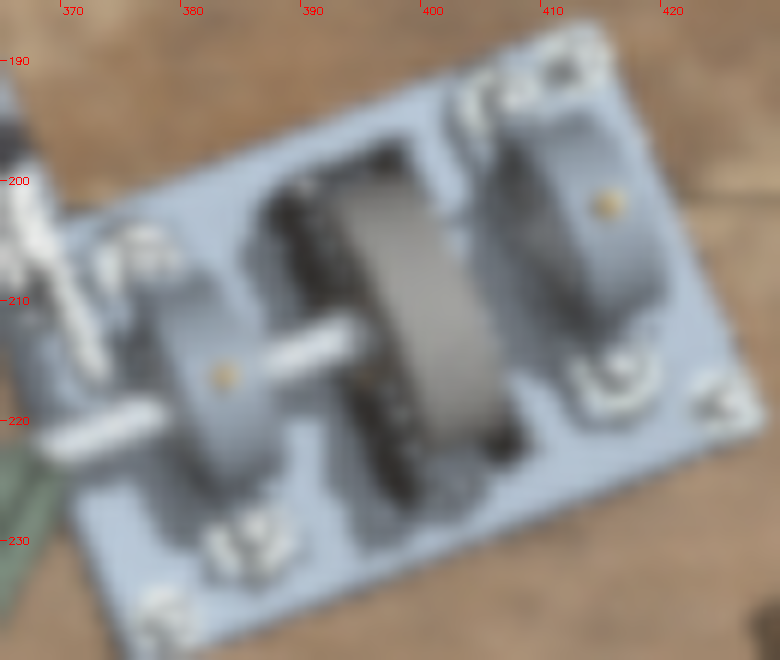

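```bash
python3 -c "
from tg import *
tgt(7.0,-30,66.1,.05)"
```

```text
t 17.7 grip hx 1.1 hy 207.6 z 65.5 | nose hx 1.1 hy -22.4 z 65.8 | yaw 20.96 rp 179.91 -0.01 | F head 0.7 0.1 -2.1 | Tq [ 0.13 -0.2   0.12] w 12.7
SHIFT [-5.6, 7.9, -0.6] TURN [0.0016, -0.0002, -0.0499]
```

drive_tool:
  series:
    - [1, [-1.1, 1, -0.1], [0, 0, -0.01]]
    - [1, [-2.2, 2.5, -0.2], [0, 0, -0.02]]
    - [1, [-3.3, 4, -0.3], [0, 0, -0.03]]
    - [1, [-4.4, 5.5, -0.4], [0.0008, 0, -0.04]]
    - [1, [-5.6, 7.9, -0.6], [0.0016, 0, -0.05]]

```text
time_s: 18.2
ee_pos: [427.0, -266.8, 46.8]
ee_rot: [-179.9, 0.0, 23.9]
force: [-1.0, -0.3, -1.0]
gripper_width: 12.9
```

drive_tool:
  series:
    - [1, [0, 0, 0], [0, 0, 0]]
    - [1, [0, 0, 0], [0, 0, 0]]
    - [1, [0, 0, 0], [0, 0, 0]]
    - [1, [0, 0, 0], [0, 0, 0]]
    - [1, [0, 0, 0], [0, 0, 0]]

```text
time_s: 18.7
ee_pos: [427.4, -266.7, 46.9]
ee_rot: [-180.0, 0.0, 23.8]
force: [0.0, -0.4, -1.3]
gripper_width: 12.9
```

```bash
python3 -c "
from tg import *
s,Rt=status()
T=grab('top');S=grab('scene')
ax=[s['ee_pos']+Rt.apply([0,d,-19]) for d in (230,200,150,140)]
crop(T,365,185,430,240,12,'t11.png',proj(T,ax))
crop(S,335,135,400,205,9,'s11.png')
tgt(7.5,-40,66.1,.05)"
```

```text
t 18.7 grip hx -4.6 hy 200.2 z 66.0 | nose hx 6.9 hy -29.5 z 65.9 | yaw 23.83 rp -179.97 0.00 | F head -0.1 -0.4 -1.3 | Tq [ 0.08 -0.01 -0.01] w 12.9
t 18.8 grip hx -4.6 hy 200.3 z 66.0 | nose hx 6.9 hy -29.5 z 65.9 | yaw 23.83 rp -179.97 0.00 | F head -1.0 -0.3 -2.2 | Tq [ 0.11 -0.01  0.04] w 13.0
SHIFT [0.1, 10.6, -0.1] TURN [-0.0005, 0.0, 0.0002]
```

View pics/t11.png

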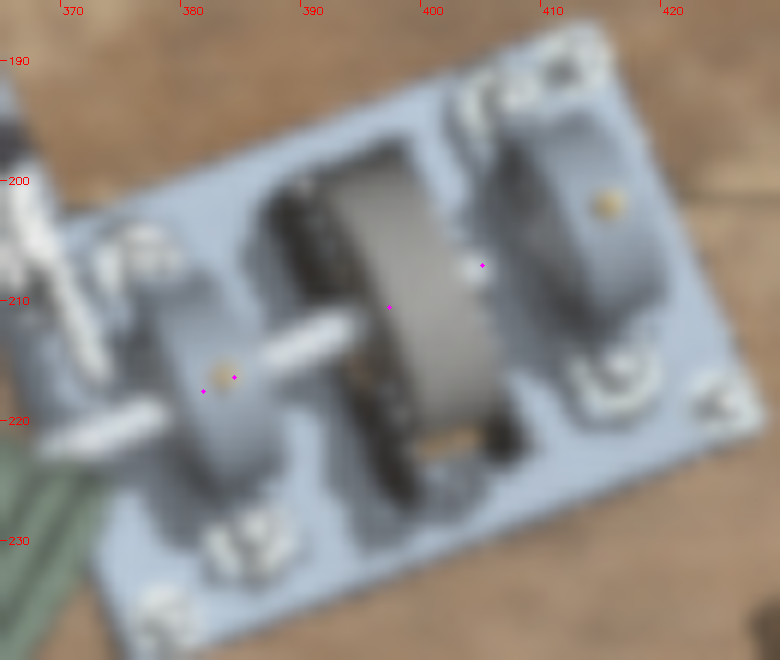

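View pics/s11.png

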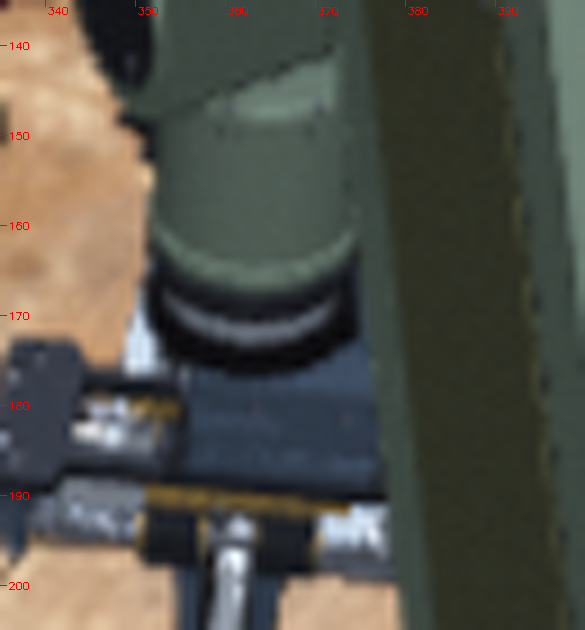

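drive_tool:
  series:
    - [1, [0, 2, 0], [0, 0, 0]]
    - [1, [0, 4, 0], [0, 0, 0]]
    - [1, [0, 6, 0], [0, 0, 0]]
    - [1, [0, 8, 0], [0, 0, 0]]
    - [1, [0, 10, 0], [0, 0, 0]]

```text
time_s: 19.3
ee_pos: [431.5, -276.0, 46.9]
ee_rot: [-180.0, -0.0, 23.8]
force: [-0.5, 0.4, -1.3]
gripper_width: 13.3
```

drive_tool:
  series:
    - [1, [0, 1, 0], [0, 0, 0]]
    - [1, [0, 2, 0], [0, 0, 0]]
    - [1, [0, 3, 0], [0, 0, 0]]
    - [1, [0, 4, 0], [0, 0, 0]]
    - [1, [0, 4, 0], [0, 0, 0]]

```text
time_s: 19.8
ee_pos: [433.1, -279.6, 46.9]
ee_rot: [-180.0, -0.0, 23.8]
force: [0.0, 0.3, -2.0]
gripper_width: 12.9
```

```bash
python3 -c "
from tg import *
s,Rt=status()
T=grab('top')
ax=[s['ee_pos']+Rt.apply([0,d,-19]) for d in (230,225,220)]
crop(T,390,190,430,230,16,'t12.png')
crop(T,390,190,430,230,16,'t12b.png',proj(T,ax))
"
```

```text
t 19.8 grip hx -3.9 hy 186.1 z 66.1 | nose hx 7.6 hy -43.7 z 66.0 | yaw 23.82 rp -179.98 -0.01 | F head 0.1 0.2 -2.0 | Tq [ 0.04 -0.04 -0.01] w 12.9
```

View pics/t12.png

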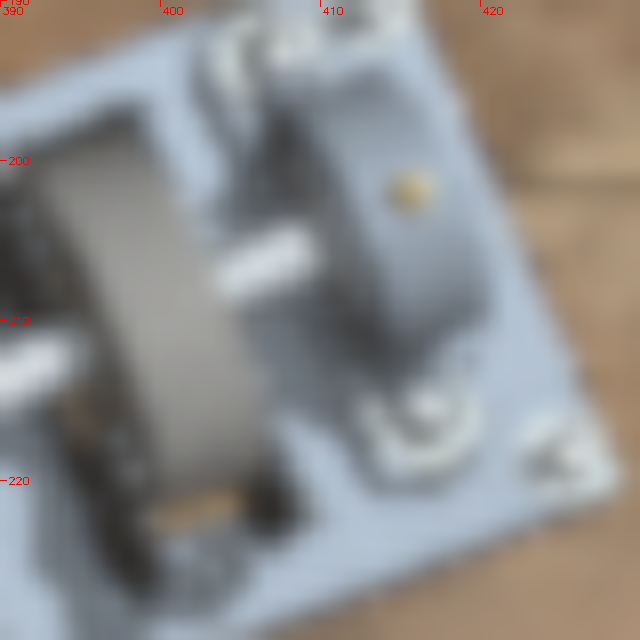

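drive_tool:
  series:
    - [1, [0.3, 0.5, 0], [0, 0, 0]]
    - [1, [0.5, 1, 0], [0, 0, 0]]
    - [1, [0.5, 2, 0], [0, 0, 0]]
    - [1, [0.5, 3, 0], [0, 0, 0]]
    - [1, [0.5, 3, 0], [0, 0, 0]]

```text
time_s: 20.35
ee_pos: [434.8, -282.2, 46.9]
ee_rot: [-180.0, -0.0, 23.8]
force: [-0.0, -0.6, -1.7]
gripper_width: 12.7
```

drive_tool:
  series:
    - [1, [0, 1, 0], [0, 0, 0]]
    - [1, [0, 2, 0], [0, 0, 0]]
    - [1, [0, 3, 0], [0, 0, 0]]
    - [1, [0, 3, 0], [0, 0, 0]]
    - [1, [0, 3, 0], [0, 0, 0]]

```text
time_s: 20.85
ee_pos: [436.0, -284.9, 46.9]
ee_rot: [-180.0, -0.0, 23.8]
force: [-0.1, -0.9, -2.3]
gripper_width: 12.8
```

```bash
python3 -c "
from tg import *
s,Rt=status()"
```

```text
t 20.9 grip hx -3.1 hy 180.1 z 66.1 | nose hx 8.4 hy -49.6 z 66.1 | yaw 23.82 rp -179.99 -0.01 | F head -0.5 -0.8 -2.3 | Tq [ 0.    0.05 -0.1 ] w 12.8
```

drive_tool:
  series:
    - [1, [-0.1, 1, 0], [0, 0, 0]]
    - [1, [-0.2, 2, 0], [0, 0, 0]]
    - [1, [-0.3, 3, 0], [0, 0, 0]]
    - [1, [-0.4, 4, 0], [0, 0, 0]]
    - [1, [-0.5, 5, 0], [0, 0, 0]]

```text
time_s: 21.35
ee_pos: [437.6, -289.7, 46.9]
ee_rot: [-180.0, -0.0, 23.8]
force: [-1.0, -0.4, -1.7]
gripper_width: 12.7
```

```bash
python3 -c "
from tg import *
s,Rt=status()
T=grab('top')
crop(T,390,190,430,230,16,'t13.png')
"
```

```text
t 21.4 grip hx -3.3 hy 175.1 z 66.0 | nose hx 8.2 hy -54.6 z 65.9 | yaw 23.83 rp -179.97 -0.01 | F head -1.0 -0.0 -1.7 | Tq [ 0.11 -0.03 -0.06] w 12.7
```

View pics/t13.png

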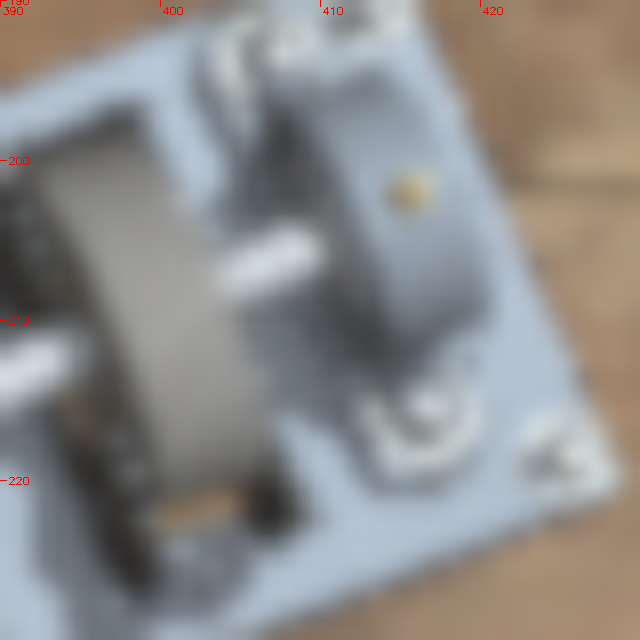

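```bash
python3 -c "
from tg import *
tgt(4,-62,66.,.025)"
```

```text
t 21.4 grip hx -3.3 hy 175.0 z 66.0 | nose hx 8.2 hy -54.7 z 66.0 | yaw 23.83 rp -179.98 -0.00 | F head -0.9 0.2 -2.0 | Tq [ 0.05 -0.01 -0.03] w 12.6
SHIFT [1.2, 7.1, 0.0] TURN [-0.0003, -0.0001, 0.0252]
```

drive_tool:
  series:
    - [1, [0, 2, 0], [0, 0, 0.002]]
    - [1, [0.2, 4, 0], [0, 0, 0.006]]
    - [1, [0.5, 5.5, 0], [0, 0, 0.012]]
    - [1, [0.9, 6.5, 0], [0, 0, 0.019]]
    - [1, [1.2, 7, 0], [0, 0, 0.0252]]

```text
time_s: 21.9
ee_pos: [441.8, -295.6, 46.9]
ee_rot: [-180.0, -0.0, 22.4]
force: [1.1, 0.9, -1.3]
gripper_width: 12.9
```

```bash
python3 -c "
from tg import *
tgt(0,-68,66.,0)"
```

```text
t 21.9 grip hx -1.5 hy 168.1 z 66.1 | nose hx 4.2 hy -61.8 z 66.1 | yaw 22.38 rp -179.99 -0.02 | F head 1.3 0.4 -1.3 | Tq [ 0.23 -0.25  0.31] w 12.9
SHIFT [1.4, 6.1, 0.1] TURN [-0.0001, -0.0004, 0.0249]
```

drive_tool:
  series:
    - [1, [0.3, 1, 0], [0, 0, 0.005]]
    - [1, [0.6, 2, 0], [0, 0, 0.01]]
    - [1, [0.9, 3, 0], [0, 0, 0.015]]
    - [1, [1.2, 4.5, 0], [0, 0, 0.02]]
    - [1, [1.4, 6, 0.1], [0, 0, 0.025]]

```text
time_s: 22.4
ee_pos: [445.3, -300.5, 46.9]
ee_rot: [-180.0, -0.0, 20.9]
force: [2.4, 2.3, -1.6]
gripper_width: 13.0
```

```bash
python3 -c "
from tg import *
s,Rt=status()
T=grab('top')
crop(T,360,190,430,240,11,'t14.png')
tgt(0,-75,66.,0)"
```

```text
t 22.4 grip hx 0.0 hy 162.2 z 66.0 | nose hx -0.0 hy -67.8 z 65.9 | yaw 20.94 rp -179.98 -0.03 | F head 3.1 1.3 -1.6 | Tq [ 0.39 -0.5   0.46] w 13.0
t 22.4 grip hx 0.1 hy 161.9 z 66.0 | nose hx -0.1 hy -68.1 z 66.0 | yaw 20.92 rp 180.00 -0.03 | F head 2.5 0.9 -1.9 | Tq [ 0.35 -0.46  0.4 ] w 13.0
SHIFT [-0.1, 6.9, 0.0] TURN [0.0001, -0.0006, -0.0005]
```

View pics/t14.png

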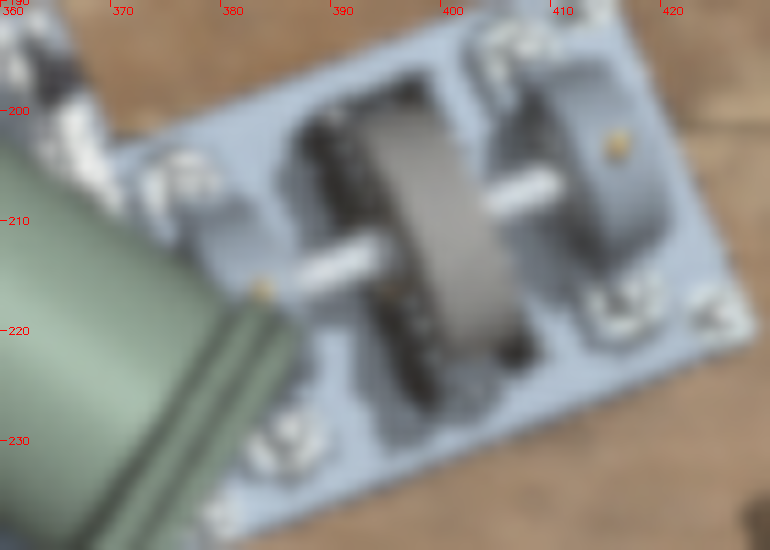

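```bash
python3 - <<'E'
from tg import *
import pickle
s,Rt=status()
T=grab("top")
pickle.dump(T,open("F2.pkl","wb"))
ax=[s['ee_pos']+Rt.apply([0,d,-19.15]) for d in np.arange(110,225,5)]
for h in(-7,7): ax+= [s['ee_pos']+Rt.apply([h,d,-19.15]) for d in np.arange(110,225,3)]
ax+=[np.r_[hw(0,60),101],np.r_[hw(0,-60),101],np.r_[hw(-68,-103),16],np.r_[hw(68,-103),16]]
crop(T,375,185,432,235,14,"t15.png",proj(T,ax))
E
```

```text
t 22.4 grip hx 0.1 hy 161.9 z 66.0 | nose hx -0.1 hy -68.1 z 66.0 | yaw 20.92 rp 180.00 -0.03 | F head 2.5 0.9 -1.9 | Tq [ 0.35 -0.46  0.4 ] w 13.0
```

View pics/t15.png

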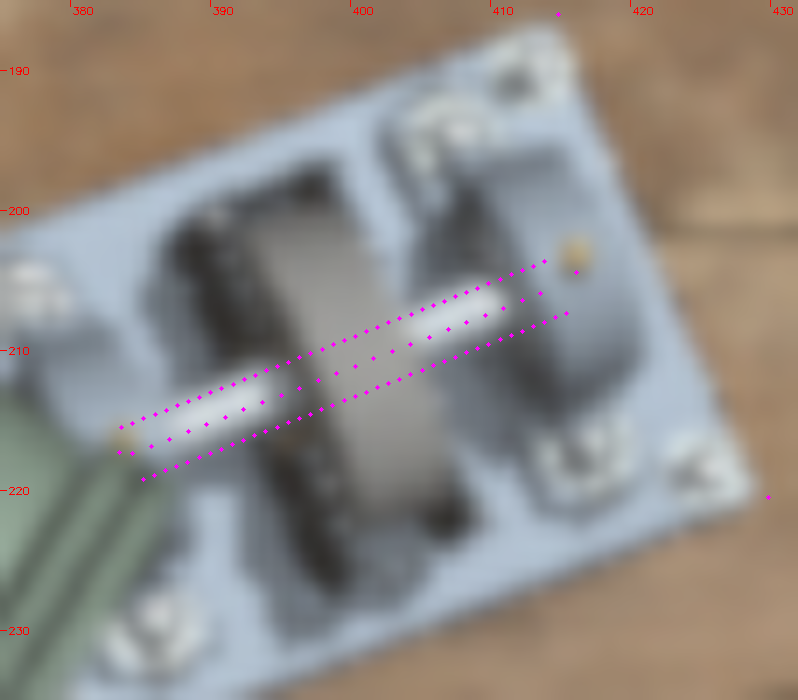

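```bash
cat > trk.py <<'E'
from tg import *
import pickle
def track(A,B,box):
    """subpixel shift of patch box=(x0,y0,x1,y1) from A to B (ECC translation)"""
    x0,y0,x1,y1=box
    a=A["image"][y0:y1,x0:x1].astype(np.float32).mean(2); b=B["image"][y0:y1,x0:x1].astype(np.float32).mean(2)
    W=np.eye(2,3,dtype=np.float32)
    cc,W=cv2.findTransformECC(a,b,W,cv2.MOTION_TRANSLATION,(3,200,1e-5),None,1)
    d=W[:,2]; lat=np.dot(d,[-.358,-.934])*3.41; al=np.dot(d,[-.934,.358])*3.41
    return round(cc,3),np.round(d,2),"hx %.1f hy %.1f"%(lat,al)
E
python3 - <<'E'
from trk import *
A=pickle.load(open("F0.pkl","rb"))["top"];B=pickle.load(open("F2.pkl","rb"))
for n,b in(("far cap",(412,196,420,213)),("far nip",(412,199,419,206)),("near",(379,205,387,217)),("near nip",(381,213,386,218)),("wheel",(393,198,408,205)),("base corner R",(422,214,432,224)),("far bolt",(411,212,420,220)),("far bolt2",(402,190,409,199))):
    try: print(n,*track(A,B,b))
    except Exception as e: print(n,"fail")
E
```

```text
far cap 0.881 [0.38 1.8 ] hx -6.2 hy 1.0
far nip fail
near fail
near nip fail
wheel 0.806 [ 0.33 -0.08] hx -0.1 hy -1.1
base corner R 1.0 [ 0.01 -0.  ] hx -0.0 hy -0.0
far bolt 0.827 [0.23 0.05] hx -0.4 hy -0.7
far bolt2 fail
```

```bash
cat >> trk.py <<'E'
def nip(f,box,z=101,cal=(503.1,-450.6,20.93)):
    x0,y0,x1,y1=box; im=f["image"][y0:y1,x0:x1].astype(float); w=np.clip(im[...,0]-im[...,2]-5,0,None)
    Y,X=np.mgrid[y0:y1,x0:x1]; c=np.array([(w*X).sum(),(w*Y).sum()])/w.sum()
    p=atz(f,[c],z)[0];a=np.radians(cal[2]);d=p[:2]-cal[:2]
    return np.round(c,2),np.round([np.cos(a)*d[0]+np.sin(a)*d[1],-np.sin(a)*d[0]+np.cos(a)*d[1]],1),w.max()
NB=(379,212,388,221);FB=(410,198,421,208)
E
python3 - <<'E'
from trk import *
A=pickle.load(open("F0.pkl","rb"))
for f in(A["top"],pickle.load(open("F1.pkl","rb"))["top"],pickle.load(open("F2.pkl","rb"))):
    print("near",nip(f,NB),"far",nip(f,FB))
cs=(503.8,-453.8,21.0)
print("scene near",nip(A["scene"],(361,164,368,172),101,cs),"far",nip(A["scene"],(364,143,372,150),101,cs))
E
```

```text
near (array([383.3 , 215.85]), array([ 2.3, 56.5]), np.float64(26.0)) far (array([416.66, 200.62]), array([  9.1, -69. ]), np.float64(32.0))
near (array([383.31, 215.84]), array([ 2.3, 56.5]), np.float64(25.0)) far (array([416.69, 200.61]), array([  9.1, -69.1]), np.float64(31.0))
near (array([383.35, 216.18]), array([ 1.2, 56.8]), np.float64(17.0)) far (array([416.89, 201.38]), array([  6.4, -68.7]), np.float64(35.0))
scene near (array([364.48, 167.01]), array([ 3.7, 51.3]), np.float64(80.0)) far (array([367.53, 144.53]), array([ 10.6, -75.5]), np.float64(109.0))
```

```bash
python3 - <<'E'
from trk import *
A=pickle.load(open("F0.pkl","rb"))["top"];B=pickle.load(open("F2.pkl","rb"))
for f in(A,B):
  im=f["image"].astype(int); d=im[...,0]-im[...,2]
  print(d[198:207,411:421]); print(d[212:221,379:388])
E
```

```text
[[-22 -23 -24 -24 -25 -27 -28 -24   1  33]
 [-22 -26 -26 -26 -26 -26 -28 -28 -17  13]
 [-22 -26 -26 -21 -12 -14 -25 -30 -23  -1]
 [-19 -26 -23  -2  31  23 -15 -28 -26 -14]
 [-16 -24 -23   2  37  23 -14 -26 -27 -20]
 [-11 -21 -25 -17  -4  -9 -21 -26 -27 -25]
 [ -9 -17 -24 -25 -23 -22 -25 -25 -25 -27]
 [ -7 -13 -20 -24 -23 -24 -24 -24 -24 -26]
 [ -5  -9 -16 -22 -23 -23 -22 -22 -22 -26]]
[[-22 -23 -24 -24 -24 -24 -25 -24 -21]
 [-22 -24 -25 -25 -25 -26 -26 -26 -23]
 [-21 -26 -26 -23 -19 -20 -25 -26 -25]
 [-19 -26 -25 -11  11   6 -20 -27 -25]
 [-16 -24 -24  -1  31  18 -16 -28 -25]
 [-12 -22 -24 -15   1  -7 -22 -25 -25]
 [-10 -17 -23 -24 -21 -23 -24 -24 -24]
 [ -9 -14 -20 -24 -25 -25 -24 -22 -23]
 [ -7 -10 -17 -22 -23 -24 -22 -22 -21]]
[[-20 -20 -22 -22 -23 -25 -27 -22   1  33]
 [-21 -23 -22 -24 -24 -25 -26 -27 -16  13]
 [-21 -24 -24 -25 -25 -25 -26 -28 -24   0]
 [-18 -24 -26 -24 -16 -13 -21 -26 -26 -14]
 [-16 -23 -26 -17  15  26  -7 -25 -26 -20]
 [-13 -21 -26 -14  28  40  -2 -23 -26 -22]
 [ -9 -18 -24 -20   0   3 -16 -25 -26 -27]
 [ -8 -13 -22 -24 -21 -20 -23 -25 -25 -26]
 [ -8 -10 -17 -24 -23 -24 -24 -24 -23 -25]]
[[-23 -24 -24 -24 -24 -24 -25 -24 -18]
 [-22 -25 -26 -26 -26 -25 -25 -23 -18]
 [-20 -25 -27 -25 -20 -20 -24 -21 -16]
 [-14 -22 -25 -15   4   1 -19 -21 -15]
 [ -6 -13 -17  -5  22  16 -17 -23 -17]
 [ -2  -7  -9  -3  10   6 -15 -22 -18]
 [ -2  -4  -4  -1   0  -1  -8 -13 -14]
 [ -2  -1  -1  -2  -1   0  -3  -5 -11]
 [ -2  -1  -2  -2  -2  -1  -2  -4 -12]]
```

The nipples show that the far block has followed only to about +4 mm and the near block to about +1.2 mm. The grip yields a little in yaw under the blocks' drag, so I'll steer past the line to compensate while feeding.

```bash
python3 -c "
from tg import *
tgt(-4,-76,66.,-.021)"
```

```text
t 22.5 grip hx -0.0 hy 161.9 z 66.0 | nose hx -0.1 hy -68.1 z 66.1 | yaw 20.94 rp 179.99 -0.03 | F head 2.6 0.3 -1.3 | Tq [ 0.23 -0.43  0.4 ] w 12.6
SHIFT [0.8, 7.9, 0.0] TURN [0.0002, -0.0005, 0.0208]
```

drive_tool:
  series:
    - [1, [0.1, 1.5, 0], [0, 0, 0.004]]
    - [1, [0.3, 3, 0], [0, 0, 0.008]]
    - [1, [0.5, 4.5, 0], [0, 0, 0.012]]
    - [1, [0.7, 6, 0], [0, 0, 0.016]]
    - [1, [0.8, 8, 0], [0, 0, 0.021]]

```text
time_s: 23.0
ee_pos: [448.7, -307.8, 46.8]
ee_rot: [-180.0, -0.0, 19.7]
force: [2.4, 2.8, -1.9]
gripper_width: 12.7
```

```bash
cat >> trk.py <<'E'
def nip2(f,c0,cal=(503.1,-450.6,20.93),z=101,r=2):
    """centroid of nipple near rough pixel c0"""
    im=f["image"].astype(float); d=im[...,0]-im[...,2]; x,y=int(round(c0[0])),int(round(c0[1]))
    P=d[y-3:y+4,x-3:x+4]; k=np.unravel_index(P.argmax(),P.shape); x+=k[1]-3; y+=k[0]-3
    P=np.clip(d[y-r:y+r+1,x-r:x+r+1]+18,0,None); Y,X=np.mgrid[y-r:y+r+1,x-r:x+r+1]; c=np.array([(P*X).sum(),(P*Y).sum()])/P.sum()
    p=atz(f,[c],z)[0];a=np.radians(cal[2]);e=p[:2]-cal[:2]
    return np.round(c,2),np.round([np.cos(a)*e[0]+np.sin(a)*e[1],-np.sin(a)*e[0]+np.cos(a)*e[1]],1)
E
python3 - <<'E'
from trk import *
A=pickle.load(open("F0.pkl","rb"))["top"];B=pickle.load(open("F2.pkl","rb"));status();C=grab("top")
for f in(A,B,C): print("far",*nip2(f,(415.4,202)),"near",*nip2(f,(383.3,216)))
crop(C,360,190,430,240,11,"t16.png")
E
```

```text
t 23.0 grip hx 0.6 hy 154.2 z 66.0 | nose hx -4.3 hy -75.7 z 65.8 | yaw 19.73 rp -179.97 -0.00 | F head 3.3 1.8 -1.9 | Tq [ 0.47 -0.58  0.58] w 12.7
far [415.27 201.6 ] [  7.7 -63.3] near [383.24 215.86] [ 2.3 56.7]
far [415.69 202.76] [  3.5 -63. ] near [383.09 216.65] [ 0.1 58.2]
far [416.31 203.83] [ -0.6 -63.5] near [383.84 216.7 ] [-1. 56.]
```

View pics/t16.png

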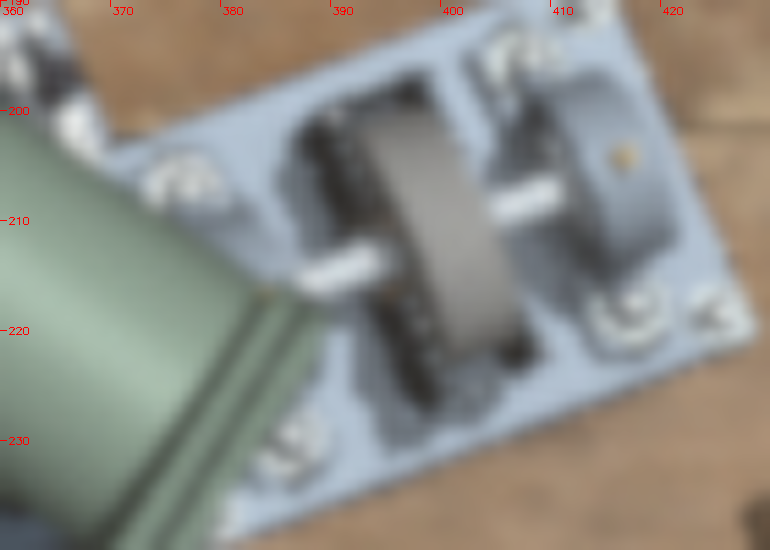

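drive_tool:
  series:
    - [1, [0, 2, 0], [0, 0, 0]]
    - [1, [0, 4, 0], [0, 0, 0]]
    - [1, [0, 6, 0], [0, 0, 0]]
    - [1, [0, 8, 0], [0, 0, 0]]
    - [1, [0, 10, 0], [0, 0, 0]]

```text
time_s: 23.55
ee_pos: [452.0, -317.2, 46.8]
ee_rot: [-180.0, -0.0, 19.7]
force: [2.1, 2.3, -0.9]
gripper_width: 12.3
```

```bash
python3 - <<'E'
from trk import *
status();C=grab("top")
for f in(C,): print("far",*nip2(f,(416,203.5)),"near",*nip2(f,(383.3,216)))
crop(C,330,180,430,250,8,"t17.png")
E
```

```text
t 23.6 grip hx 0.3 hy 144.2 z 65.9 | nose hx -4.6 hy -85.8 z 65.8 | yaw 19.74 rp -179.97 -0.00 | F head 2.8 1.4 -0.9 | Tq [ 0.44 -0.59  0.59] w 12.3
far [416.5 203.9] [ -1.1 -64. ] near [385.96 216.16] [-2.  48.5]
```

View pics/t17.png

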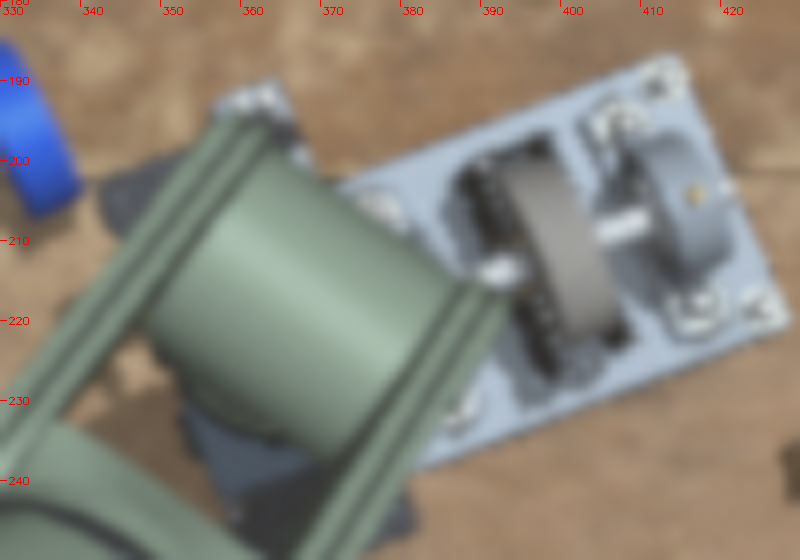

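drive_tool:
  series:
    - [1, [0, 1, 0], [0, 0, -0.003]]
    - [1, [0, 2, 0], [0, 0, -0.006]]
    - [1, [0, 3, 0], [0, 0, -0.008]]
    - [1, [0, 4, 0], [0, 0, -0.01]]
    - [1, [0, 5, 0], [0, 0, -0.01]]

```text
time_s: 24.1
ee_pos: [453.5, -321.9, 46.7]
ee_rot: [-180.0, 0.0, 20.3]
force: [0.4, 0.8, -1.2]
gripper_width: 12.7
```

drive_tool:
  series:
    - [1, [0, 0.7, 0], [0, 0, 0]]
    - [1, [0, 1.4, 0], [0, 0, 0]]
    - [1, [0, 2.1, 0], [0, 0, 0]]
    - [1, [0, 2.8, 0], [0, 0, 0]]
    - [1, [0, 3.5, 0], [0, 0, 0]]

```text
time_s: 24.6
ee_pos: [454.8, -325.1, 46.7]
ee_rot: [-180.0, 0.0, 20.3]
force: [1.2, -0.1, -1.6]
gripper_width: 13.0
```

```bash
python3 - <<'E'
from trk import *
status();C=grab("top")
for f in(C,): print("far",*nip2(f,(416,203.5)))
E
```

```text
t 24.6 grip hx 0.0 hy 135.8 z 65.9 | nose hx -2.5 hy -94.1 z 65.7 | yaw 20.31 rp -179.96 0.01 | F head 1.1 -0.5 -1.6 | Tq [ 0.2  -0.29  0.21] w 13.0
far [416.52 203.87] [ -1.  -64.1]
```

Nose at about -94. Creeping in now and watching for collar contact.

drive_tool:
  series:
    - [1, [0, 0.5, 0], [0, 0, 0]]
    - [1, [0, 1, 0], [0, 0, 0]]
    - [1, [0, 1.5, 0], [0, 0, 0]]
    - [1, [0, 2, 0], [0, 0, 0]]
    - [1, [0, 2, 0], [0, 0, 0]]

```text
time_s: 25.15
ee_pos: [455.6, -327.1, 46.8]
ee_rot: [-180.0, 0.0, 20.3]
force: [1.6, 1.0, -0.9]
gripper_width: 12.9
```

```bash
python3 -c "
from tg import *
status()"
```

```text
t 25.1 grip hx 0.1 hy 133.7 z 65.9 | nose hx -2.5 hy -96.3 z 65.8 | yaw 20.31 rp -179.98 0.00 | F head 1.8 0.4 -0.9 | Tq [ 0.17 -0.29  0.13] w 12.9
```

drive_tool:
  series:
    - [1, [0, 0.5, 0], [0, 0, 0]]
    - [1, [0, 1, 0], [0, 0, 0]]
    - [1, [0, 1.5, 0], [0, 0, 0]]
    - [1, [0, 2, 0], [0, 0, 0]]
    - [1, [0, 2, 0], [0, 0, 0]]

```text
time_s: 25.65
ee_pos: [455.6, -327.6, 46.5]
ee_rot: [-179.8, 0.0, 20.3]
force: [0.2, 5.2, -0.0]
gripper_width: 12.9
```

```bash
python3 -c "
from tg import *
status()"
```

```text
t 25.6 grip hx -0.1 hy 133.2 z 65.6 | nose hx -2.7 hy -96.8 z 64.8 | yaw 20.30 rp -179.80 0.05 | F head 2.0 4.7 -0.0 | Tq [ 0.92 -0.15  0.26] w 12.9
```

drive_tool:
  series:
    - [1, [0, 0.3, 0], [0, 0, 0]]
    - [1, [0, 0.6, 0], [0, 0, 0]]
    - [1, [0, 0.6, 0], [0, 0, 0]]
    - [1, [0, 0.6, 0], [0, 0, 0]]
    - [1, [0, 0.6, 0], [0, 0, 0]]

```text
time_s: 26.15
ee_pos: [455.5, -327.6, 46.4]
ee_rot: [-179.7, 0.1, 20.3]
force: [0.2, 6.1, -0.0]
gripper_width: 12.6
```

```bash
python3 -c "
from tg import *
status()"
```

```text
t 26.1 grip hx -0.2 hy 133.2 z 65.6 | nose hx -2.7 hy -96.8 z 64.5 | yaw 20.31 rp -179.74 0.06 | F head 2.4 5.6 -0.0 | Tq [ 1.13 -0.16  0.24] w 12.6
```

drive_tool:
  series:
    - [1, [0, -0.5, 0], [0, 0, 0]]
    - [1, [0, -1.0, 0], [0, 0, 0]]
    - [1, [0, -1.4, 0], [0, 0, 0]]
    - [1, [0, -1.4, 0], [0, 0, 0]]
    - [1, [0, -1.4, 0], [0, 0, 0]]

```text
time_s: 26.65
ee_pos: [455.5, -327.6, 46.5]
ee_rot: [-179.9, 0.0, 20.3]
force: [-0.1, 4.4, -1.5]
gripper_width: 12.8
```

drive_tool:
  series:
    - [0.8, [0, 0, 0], [0, 0, 0]]
    - [0.6, [0, 0, 0], [0, 0, 0]]
    - [0.5, [0, 0, 0], [0, 0, 0]]
    - [0.5, [0, 0, 0], [0, 0, 0]]
    - [0.5, [0, 0, 0], [0, 0, 0]]

```text
time_s: 27.15
ee_pos: [456.2, -328.5, 47.0]
ee_rot: [180.0, -0.0, 20.3]
force: [-1.4, 0.5, -0.7]
gripper_width: 44.8
```

drive_tool:
  series:
    - [0.4, [0, 0, -20], [0, 0, 0]]
    - [0.4, [0, 0, -50], [0, 0, 0]]
    - [0.4, [0, 0, -90], [0, 0, 0]]
    - [0.4, [0, 0, -130], [0, 0, 0]]
    - [0.4, [0, 0, -150], [0, 0, 0]]

```text
time_s: 27.65
ee_pos: [457.2, -329.2, 200.7]
ee_rot: [179.7, -0.2, 20.3]
force: [0.4, -1.0, 0.9]
gripper_width: 54.7
```

```bash
python3 - <<'E'
from plan import *
plan([456,-328,197,20.3],[290,-470,200,20.3],1)
E
```

```text
[-205.0, 75.6, -3.0] rz -0.0
```

drive_tool:
  series:
    - [0.3, [-41, 15, 0], [0, 0, 0]]
    - [0.3, [-82, 30, 0], [0, 0, 0]]
    - [0.3, [-123, 45, 0], [0, 0, 0]]
    - [0.3, [-164, 60, 0], [0, 0, 0]]
    - [0.3, [-205, 75, 0], [0, 0, 0]]

```text
time_s: 28.15
ee_pos: [288.4, -470.7, 196.9]
ee_rot: [180.0, 0.0, 20.3]
force: [0.2, -0.7, 0.5]
gripper_width: 63.9
```

```bash
python3 - <<'E'
from trk import *
status();C=grab("top");S=grab("scene")
pickle.dump((C,S),open("F3.pkl","wb"))
print("far",*nip2(C,(416,203.5)),"near",*nip2(C,(383.3,217)))
crop(C,345,180,435,245,8,"t18.png");crop(S,310,130,400,210,8,"s18.png")
E
```

```text
t 28.1 grip hx -207.4 hy 59.4 z 216.1 | nose hx -209.9 hy -170.6 z 216.1 | yaw 20.33 rp 179.99 0.00 | F head -0.0 -0.8 0.5 | Tq [-0.02 -0.15 -0.03] w 63.9
far [416.51 203.88] [ -1.  -64.1] near [383.47 216.25] [ 0.9 56.5]
```

View pics/t18.png

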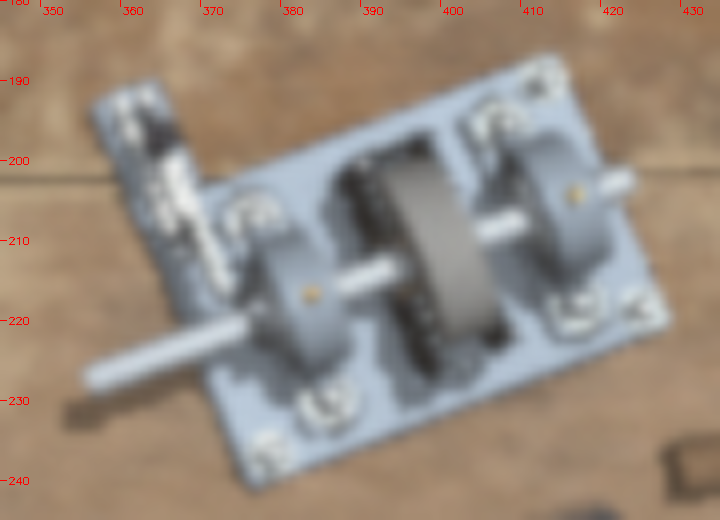

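View pics/s18.png

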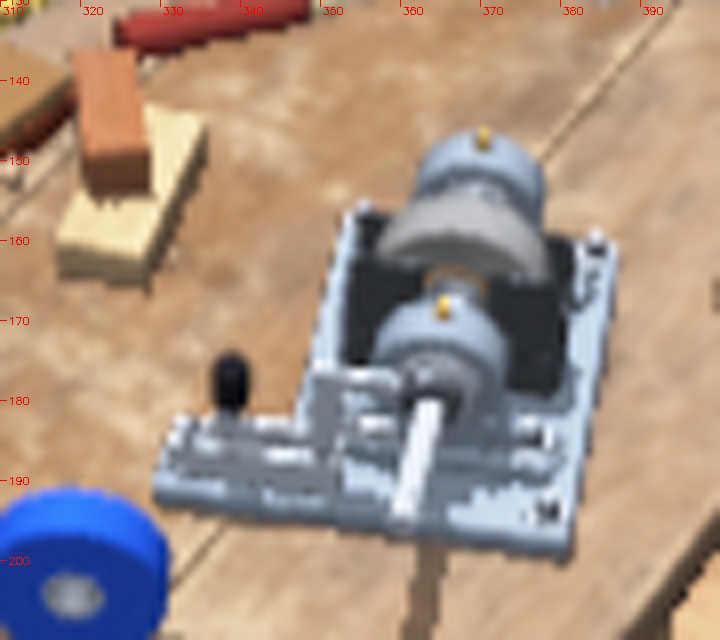

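```bash
python3 - <<'E'
from trk import *
from scipy.optimize import least_squares
C,S=pickle.load(open("F3.pkl","rb"))
def toh(p,cal):
    a=np.radians(cal[2]);e=np.asarray(p)[:2]-cal[:2]; return np.round([np.cos(a)*e[0]+np.sin(a)*e[1],-np.sin(a)*e[0]+np.cos(a)*e[1]],1)
ct=(503.1,-450.6,20.93);cs=(503.8,-453.8,21.0)
for u in([355.5,227.7],[422.8,202.5]): print("top",toh(atz(C,[np.array(u)-.5],66)[0],ct))
print("scene near nip",nip2(S,(363.9,167.8),cs),"far",nip2(S,(368.6,146.8),cs))
print("scene tail",toh(atz(S,[[360.2-.5,194.3-.5]],66)[0],cs))
# overlay ideal final shaft silhouette
def hwc(x,y,cal):
    a=np.radians(cal[2]);c,s=np.cos(a),np.sin(a); return [cal[0]+c*x-s*y,cal[1]+s*x+c*y]
for f,cal,b,n in((C,ct,(345,195,430,235,9),"t19.png"),(S,cs,(345,140,385,200,10),"s19.png")):
    P=[np.r_[hwc(0,y,cal),66+z] for y in np.arange(-95,161,6) for z in(0,)]
    P+=[np.r_[hwc(s,y,cal),66] for s in(-7,7) for y in np.arange(-95,161,6)]
    crop(f,*b,n,proj(f,P))
E
```

```text
top [  3.2 158.1]
top [ -0.8 -93.9]
scene near nip (array([364.77, 167.91]), array([ 2. , 55.9])) far (array([370.01, 145.42]), array([  0.8, -72.1]))
scene tail [  3.7 153.3]
```

View pics/t19.png

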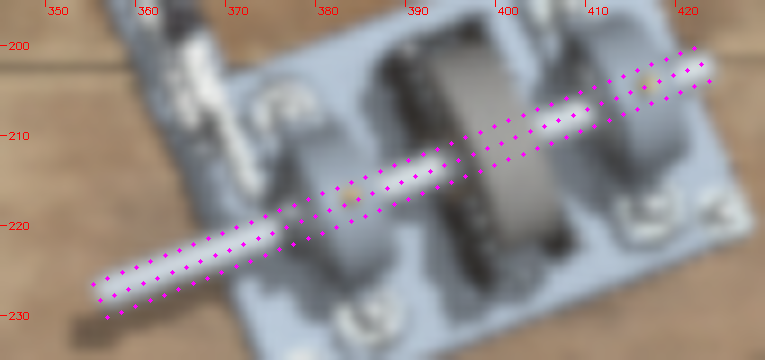

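View pics/s19.png

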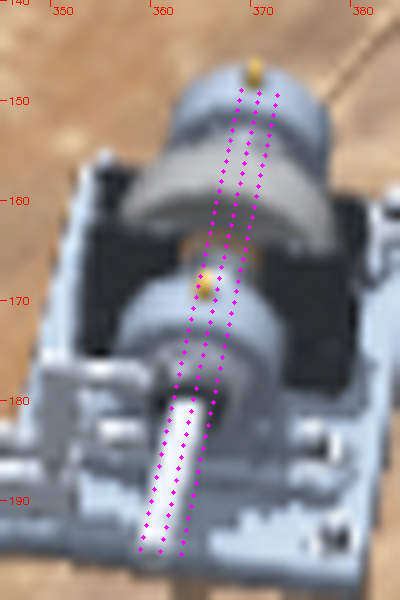

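```bash
python3 - <<'E'
from trk import *
C,S=pickle.load(open("F3.pkl","rb"))
crop(C,368,185,423,240,14,"t20.png")
ct=(503.1,-450.6,20.93)
def toh(p,cal=ct):
    a=np.radians(cal[2]);e=np.asarray(p)[:2]-cal[:2]; return np.round([np.cos(a)*e[0]+np.sin(a)*e[1],-np.sin(a)*e[0]+np.cos(a)*e[1]],1)
for u in([375.8,206.7],[384.7,230.2],[405.3,195],[415.5,218.5]):
    print(u,[toh(atz(C,[np.array(u)-.5],z)[0]) for z in(20,40)])
E
```

```text
[375.8, 206.7] [array([49.2, 57.7]), array([47.6, 60.5])]
[384.7, 230.2] [array([-41.4,  60.5]), array([-41.6,  63.3])]
[405.3, 195] [array([ 49.7, -58.2]), array([ 48.1, -53.7])]
[415.5, 218.5] [array([-42.7, -58.5]), array([-42.9, -54. ])]
```

View pics/t20.png

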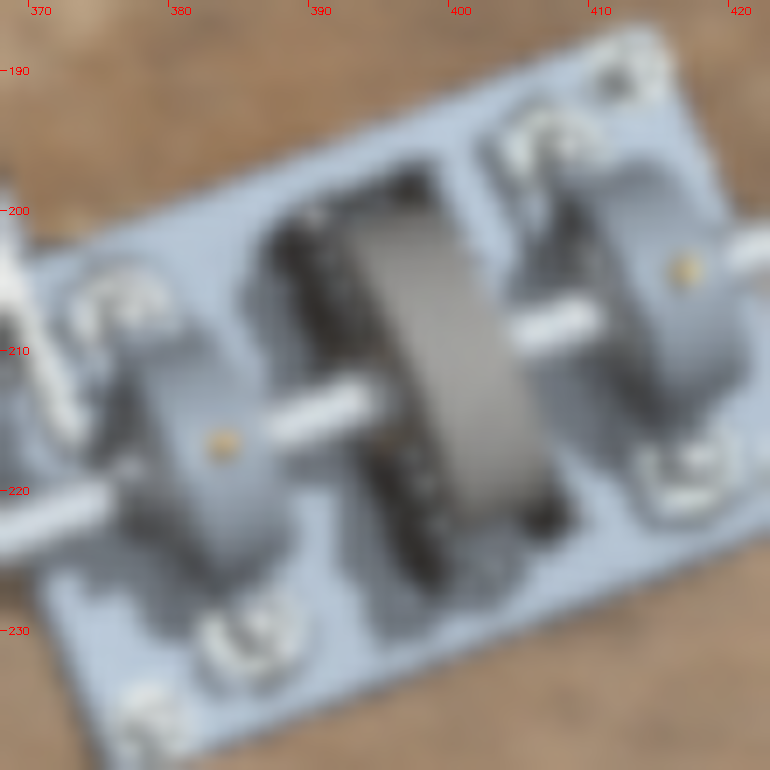

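```bash
python3 - <<'E'
from trk import *
C,S=pickle.load(open("F3.pkl","rb"))
crop(S,340,140,390,205,11,"s21.png")
crop(C,405,183,435,228,16,"t21.png")
E
```

```text
(no output)
```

View pics/s21.png

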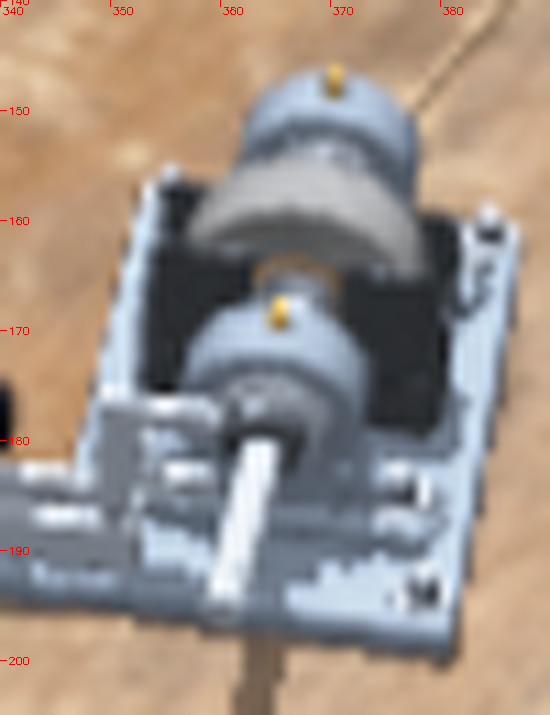

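View pics/t21.png

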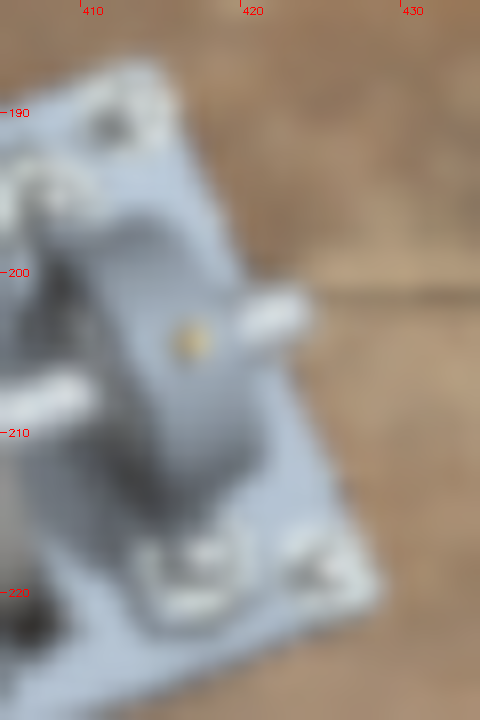

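```bash
python3 - <<'E'
from trk import *
C,S=pickle.load(open("F3.pkl","rb"))
ct=(503.1,-450.6,20.93);cs=(503.8,-453.8,21.0)
def toh(f,u,z,cal):
    p=atz(f,[np.array(u)-.5],z)[0];a=np.radians(cal[2]);e=np.asarray(p)[:2]-cal[:2]; return np.round([np.cos(a)*e[0]+np.sin(a)*e[1],-np.sin(a)*e[0]+np.cos(a)*e[1]],1)
print("corners",[toh(C,u,16,ct) for u in([414.6,186.8],[429,220.5])])
print("corner bolts z20",[toh(C,u,20,ct) for u in([412.4,190],[425,218])])
print("far block bolts z30",[toh(C,u,30,ct) for u in([407.3,195.3],[416.6,218.7])])
print("near block bolts z30",[toh(C,u,30,ct) for u in([376.8,206.8],[385.6,230.4])])
print("scene right near bolt / corner bolt",[toh(S,u,z,cs) for u,z in(([376.5,184.2],30),([377.8,194],20),([384,161],20),([355.5,155.5],20))])
print("near collar scene",toh(S,[362.7,179.3],66,cs))
# cap silhouettes: block cap of near in top: 
E
```

```text
corners [array([  65.5, -102.3]), array([ -66.9, -101.4])]
corner bolts z20 [array([ 57.2, -89.3]), array([-53.4, -90.8])]
far block bolts z30 [array([ 45.2, -62.2]), array([-44.9, -59.6])]
near block bolts z30 [array([46.8, 55.9]), array([-43.3,  59.2])]
scene right near bolt / corner bolt [array([-43. ,  54.6]), array([-53.4,  93.9]), array([-54.3, -90. ]), array([  59. , -101.4])]
near collar scene [ 6.4 76.5]
```

The shaft is home, but the top view shows its tail at about +3 mm and its nose at about -0.8 mm, so it is roughly 0.9° out of square. I'll regrip the tail and draw the near block over.

drive_tool:
  series:
    - [0.4, [41, -15, 0], [0, 0, 0]]
    - [0.4, [82, -30, 0], [0, 0, 0]]
    - [0.4, [123, -45, 0], [0, 0, 0]]
    - [0.4, [164, -60, 0], [0, 0, 0]]
    - [0.4, [205, -75, 0], [0, 0, 0]]

```text
time_s: 28.75
ee_pos: [457.5, -326.4, 196.9]
ee_rot: [-180.0, -0.0, 20.3]
force: [0.2, -1.8, -0.3]
gripper_width: 54.6
```

drive_tool:
  series:
    - [0.4, [0, 0, 20], [0, 0, 0]]
    - [0.5, [0, 0, 60], [0, 0, 0]]
    - [0.5, [0, 0, 100], [0, 0, 0]]
    - [0.5, [0, 0, 135], [0, 0, 0]]
    - [0.5, [0, 0, 150], [0, 0, 0]]

```text
time_s: 29.25
ee_pos: [454.5, -326.0, 43.4]
ee_rot: [-179.7, 0.2, 20.4]
force: [-0.6, 0.3, 0.6]
gripper_width: 45.6
```

drive_tool:
  series:
    - [0.8, [0, 0, 0], [0, 0, 0]]
    - [0.9, [0, 0, 0], [0, 0, 0]]
    - [1, [0, 0, 0], [0, 0, 0]]
    - [1, [0, 0, 0], [0, 0, 0]]
    - [1, [0, 0, 0], [0, 0, 0]]
  squeeze: 15

```text
time_s: 29.75
ee_pos: [456.7, -328.5, 47.9]
ee_rot: [179.9, -0.1, 20.3]
force: [0.0, -0.1, 1.2]
gripper_width: 13.7
```

```bash
python3 -c "
from tg import *
status()
tgt(-1.2,-96.5,66,.006)"
```

```text
t 29.8 grip hx 0.6 hy 132.0 z 67.1 | nose hx -1.9 hy -98.0 z 67.5 | yaw 20.32 rp 179.90 -0.09 | F head -0.0 -0.1 1.2 | Tq [-0.03 -0.2   0.02] w 13.7
t 29.8 grip hx 0.6 hy 132.0 z 67.1 | nose hx -1.9 hy -98.0 z 67.5 | yaw 20.32 rp 179.90 -0.09 | F head -0.0 -0.1 1.2 | Tq [-0.03 -0.2   0.02] w 13.7
SHIFT [-3.2, -1.5, 1.1] TURN [0.0017, -0.0015, -0.017]
```

drive_tool:
  series:
    - [1, [-0.6, 0, 0.2], [0, 0, -0.004]]
    - [1, [-1.2, 0, 0.4], [0, 0, -0.008]]
    - [1, [-1.8, 0, 0.6], [0, 0, -0.012]]
    - [1, [-2.4, 0, 0.6], [0, 0, -0.016]]
    - [1, [-3, 0, 0.6], [0, 0, -0.018]]
  squeeze: 40

```text
time_s: 30.25
ee_pos: [453.9, -329.6, 47.0]
ee_rot: [179.9, -0.1, 21.4]
force: [0.2, 1.1, 5.6]
gripper_width: 13.1
```

drive_tool:
  series:
    - [1, [0, 0.3, 0], [0, 0, 0]]
    - [1, [0, 0.6, 0], [0, 0, 0]]
    - [1, [0, 0.6, 0], [0, 0, 0]]
    - [1, [0, 0.6, 0], [0, 0, 0]]
    - [1, [0, 0.6, 0], [0, 0, 0]]

```text
time_s: 30.75
ee_pos: [453.9, -329.7, 47.0]
ee_rot: [180.0, -0.1, 21.4]
force: [0.6, 1.4, 6.3]
gripper_width: 13.2
```

```bash
python3 - <<'E'
from trk import *
status();C=grab("top")
print("far",*nip2(C,(416,203.5)))
crop(C,380,190,430,230,14,"t22.png")
E
```

```text
t 30.8 grip hx -2.5 hy 131.9 z 66.1 | nose hx -0.8 hy -98.1 z 66.2 | yaw 21.36 rp 179.98 -0.06 | F head 1.1 1.1 6.3 | Tq [ 0.07 -0.35  0.11] w 13.2
far [416.52 203.87] [ -1.  -64.1]
```

View pics/t22.png

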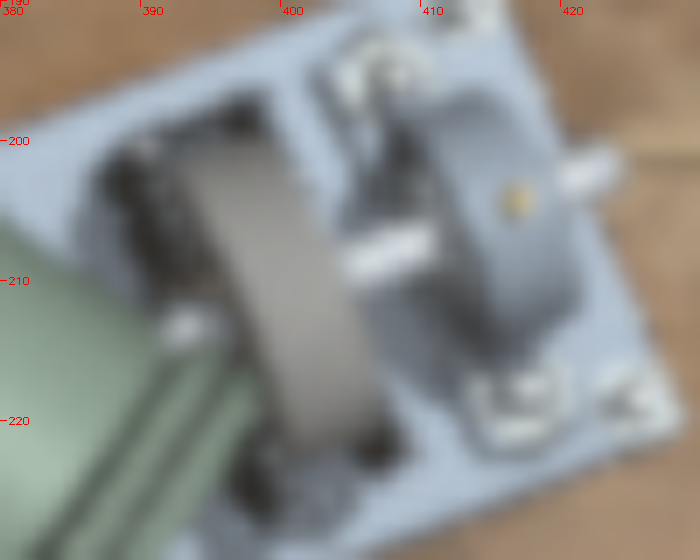

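drive_tool:
  series:
    - [1, [0, 0, -0.4], [0, 0, 0]]
    - [1, [0, 0, -0.8], [0, 0, 0]]
    - [0.8, [0, 0, -0.8], [0, 0, 0]]
    - [0.6, [0, 0, -0.8], [0, 0, 0]]
    - [0.5, [0, 0, -0.8], [0, 0, 0]]

```text
time_s: 31.3
ee_pos: [452.7, -329.4, 46.3]
ee_rot: [-179.9, 0.1, 21.3]
force: [0.2, 0.2, -0.3]
gripper_width: 31.1
```

drive_tool:
  series:
    - [0.5, [0, 0, 0], [0, 0, 0]]
    - [0.4, [0, 0, -20], [0, 0, 0]]
    - [0.4, [0, 0, -60], [0, 0, 0]]
    - [0.4, [0, 0, -105], [0, 0, 0]]
    - [0.4, [0, 0, -150], [0, 0, 0]]

```text
time_s: 31.8
ee_pos: [452.9, -329.5, 198.1]
ee_rot: [-179.9, 0.0, 21.3]
force: [0.4, -1.7, -0.4]
gripper_width: 54.5
```

drive_tool:
  series:
    - [0.3, [-41, 15, 0], [0, 0, 0]]
    - [0.3, [-82, 30, 0], [0, 0, 0]]
    - [0.3, [-123, 45, 0], [0, 0, 0]]
    - [0.3, [-164, 60, 0], [0, 0, 0]]
    - [0.3, [-205, 75, 0], [0, 0, 0]]

```text
time_s: 32.3
ee_pos: [288.2, -475.0, 196.8]
ee_rot: [-180.0, 0.0, 21.4]
force: [1.2, -0.1, -1.0]
gripper_width: 63.9
```

```bash
python3 - <<'E'
from trk import *
status();C=grab("top");S=grab("scene")
pickle.dump((C,S),open("F4.pkl","wb"))
cs=(503.8,-453.8,21.0)
print("far",*nip2(C,(416,203.5)),"near",*nip2(C,(383.3,217)))
print("scene near nip",nip2(S,(363.9,167.8),cs),"far",nip2(S,(369.8,146.8),cs))
ct=(503.1,-450.6,20.93)
def hwc(x,y,cal):
    a=np.radians(cal[2]);c,s=np.cos(a),np.sin(a); return [cal[0]+c*x-s*y,cal[1]+s*x+c*y]
for f,cal,b,n in((C,ct,(345,195,430,240,9),"t23.png"),(S,cs,(340,140,390,205,11),"s23.png")):
    P=[np.r_[hwc(s,y,cal),66] for s in(-7,7) for y in np.arange(-95,161,6)]
    crop(f,*b,n,proj(f,P))
E
```

```text
t 32.3 grip hx -209.1 hy 55.4 z 216.0 | nose hx -207.5 hy -174.6 z 215.8 | yaw 21.35 rp -179.96 0.01 | F head 1.1 -0.5 -1.0 | Tq [-0.01 -0.14 -0.  ] w 63.9
far [416.5  203.88] [ -1. -64.] near [383.6  216.85] [-1.2 56.9]
scene near nip (array([365.36, 168.01]), array([-0.2, 56. ])) far (array([370.01, 145.42]), array([  0.8, -72.1]))
```

View pics/t23.png

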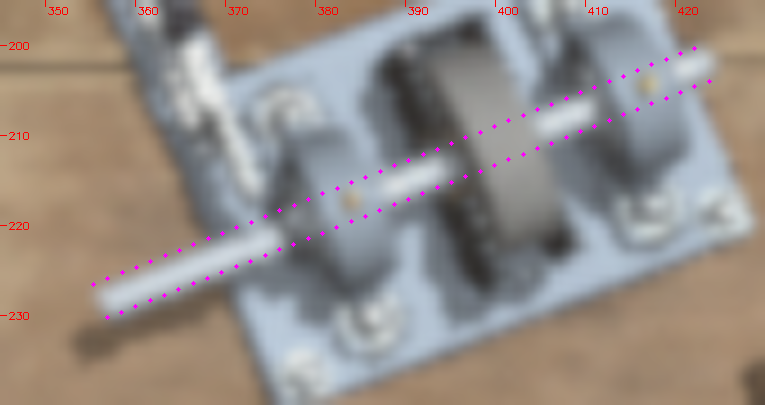

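View pics/s23.png

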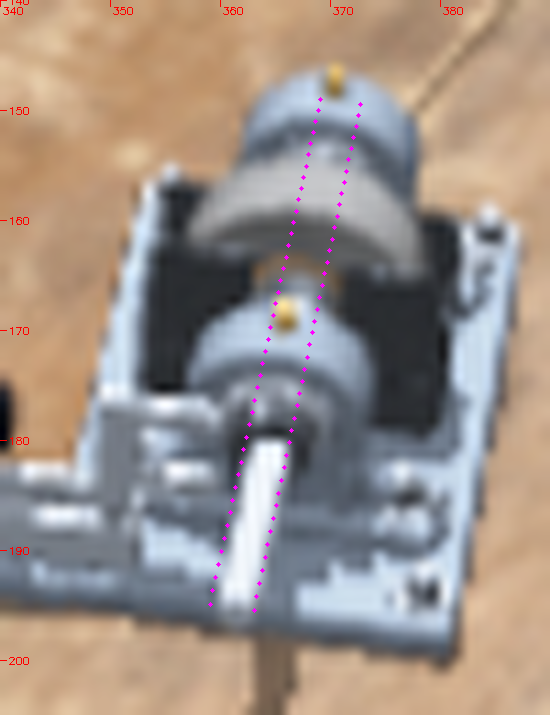

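```bash
python3 - <<'E'
from trk import *
C,S=pickle.load(open("F4.pkl","rb"))
crop(C,320,130,400,215,9,"t24.png")
for z in(0,57,80,130): print(z,atz(C,[[346,151]],z)[0],wh(atz(C,[[346,151]],z)[0]))
crop(S,270,150,350,210,9,"s24.png",proj(S,[np.r_[hw(x,90.5),z] for x in(90,60) for z in(57,70,81)]))
print(hw(90,90.5),hw(60,90.5))
E
```

```text
0 [ 742.13156524 -276.26504955    0.        ] [285.8776588   78.72263694]
57 [ 726.48456513 -274.61964252   57.        ] [271.85335836  85.85390429]
80 [ 720.17086333 -273.95570635   80.        ] [266.19443011  88.73143322]
130 [ 706.44542464 -272.51236685  130.        ] [253.89241219  94.98693089]
[ 554.99179603 -335.3029211 ] [ 526.97501185 -346.02951442]
```

View pics/t24.png

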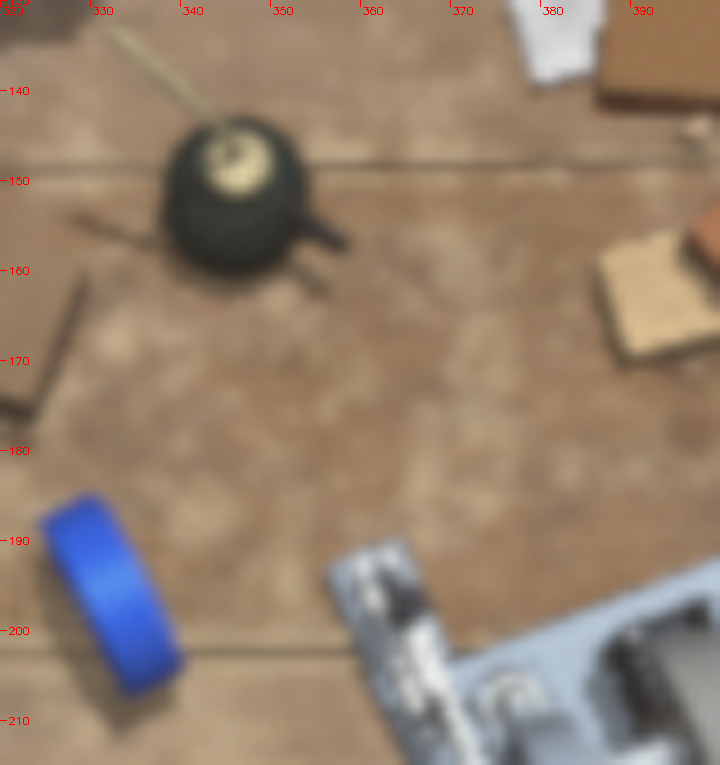

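View pics/s24.png

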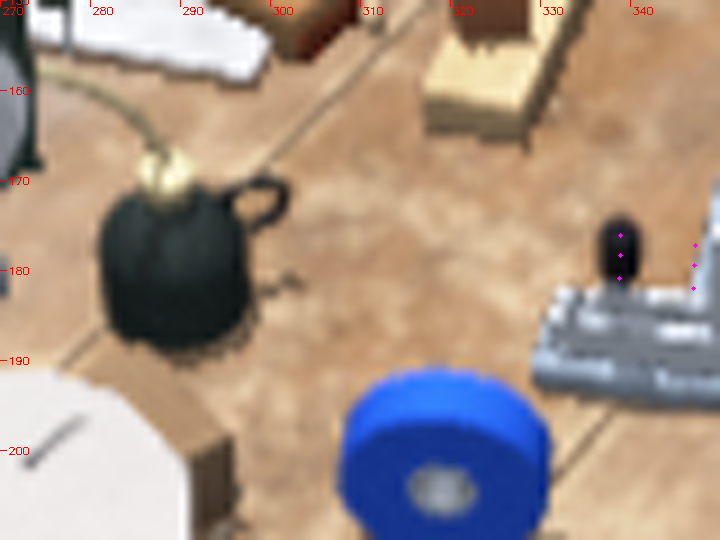

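```bash
python3 - <<'E'
from plan import *
from tg import hw,wh
import pickle
C,S=pickle.load(open("F4.pkl","rb"))
print(wh(atz(C,[[332,196]],40)[0]))
p=hw(90,90.5)
plan([289,-474.5,197,21.35],[p[0],p[1],165,-69.05],3)
E
```

```text
[139.51273244 192.66294747]
[99.5, -10.9, 10.7] rz 0.5259
[80.5, -59.4, 10.7] rz 0.5259
[39.8, -91.8, 10.7] rz 0.5259
```

drive_tool:
  series:
    - [0.45, [20, -2, 2], [0, 0, 0.105]]
    - [0.45, [40, -4, 4], [0, 0, 0.21]]
    - [0.45, [60, -6.5, 6], [0, 0, 0.316]]
    - [0.45, [80, -8.5, 8], [0, 0, 0.421]]
    - [0.45, [99.5, -10.9, 10.7], [0, 0, 0.526]]

```text
time_s: 32.9
ee_pos: [379.5, -426.8, 186.0]
ee_rot: [-179.9, 0.0, -9.0]
force: [0.7, 0.6, 0.0]
gripper_width: 50.4
```

drive_tool:
  series:
    - [0.45, [16, -12, 2], [0, 0, 0.105]]
    - [0.45, [32, -24, 4], [0, 0, 0.21]]
    - [0.45, [48, -36, 6], [0, 0, 0.316]]
    - [0.45, [64, -48, 8], [0, 0, 0.421]]
    - [0.45, [80.5, -59.4, 10.7], [0, 0, 0.526]]

```text
time_s: 33.4
ee_pos: [468.0, -380.2, 175.2]
ee_rot: [-180.0, 0.1, -39.1]
force: [-0.3, -0.7, -0.6]
gripper_width: 50.0
```

drive_tool:
  series:
    - [0.45, [10, -23, 2], [0, 0, 0.132]]
    - [0.45, [20, -46, 4], [0, 0, 0.264]]
    - [0.45, [30, -69, 6], [0, 0, 0.395]]
    - [0.45, [39.8, -91.8, 10], [0, 0, 0.526]]
    - [0.45, [39.8, -91.8, 10.7], [0, 0, 0.526]]

```text
time_s: 33.9
ee_pos: [558.1, -332.5, 163.7]
ee_rot: [-180.0, 0.1, -68.9]
force: [-1.3, 0.5, -0.8]
gripper_width: 50.3
```

drive_tool:
  series:
    - [0.45, [0, 0, 0], [0, 0, 0]]
    - [0.45, [0, 0, 0], [0, 0, 0]]
    - [0.45, [0, 0, 0], [0, 0, 0]]
    - [0.45, [0, 0, 0], [0, 0, 0]]
    - [0.45, [0, 0, 0], [0, 0, 0]]

```text
time_s: 34.4
ee_pos: [555.3, -335.4, 165.1]
ee_rot: [-180.0, 0.0, -69.1]
force: [0.1, -0.7, -0.4]
gripper_width: 50.2
```

```bash
python3 - <<'E'
from trk import *
s,Rt=status(); print(s["ee_pos"],wh(s["ee_pos"]))
p=np.r_[hw(90,90.5),56.]
R2=R.from_euler('xyz',[180,0,-69.05],degrees=True)
print(np.round(Rt.inv().apply(p-s["ee_pos"]),1),np.round((Rt.inv()*R2).as_rotvec(),4))
S=grab("scene");T=grab("top")
tips=[s["ee_pos"]+Rt.apply([x,y,0]) for x in(-25,25) for y in(-16,16)]
crop(S,300,110,400,210,7,"s25.png",proj(S,tips));crop(T,330,150,420,230,8,"t25.png",proj(T,tips))
E
```

```text
t 34.4 grip hx 90.3 hy 90.3 z 184.2 | nose hx -139.7 hy 90.5 z 184.2 | yaw -69.10 rp -179.99 0.02 | F head -0.2 -0.7 -0.4 | Tq [-0.01 -0.01  0.05] w 50.2
[ 555.33516431 -335.41673892  165.09267552] [90.27997325 90.27093396]
[ -0.2   0.3 109.1] [-0.0001  0.0003 -0.0009]
```

View pics/s25.png

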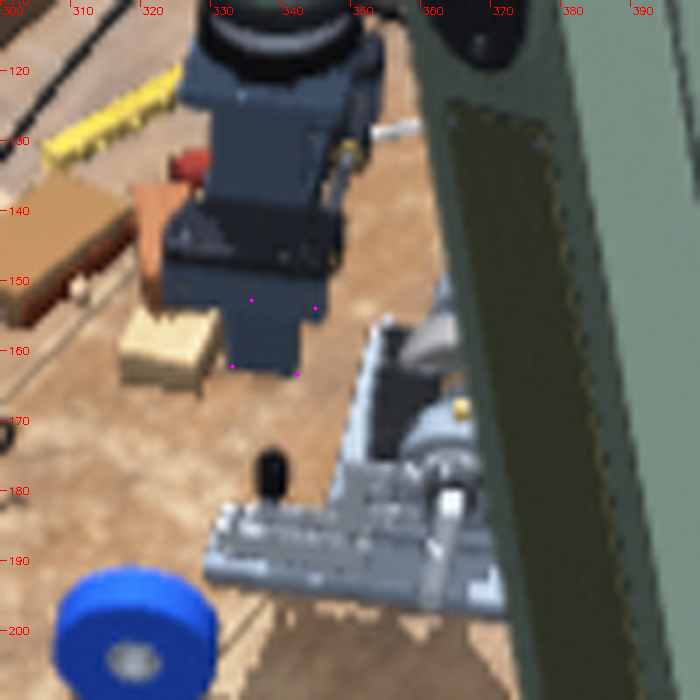

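View pics/t25.png

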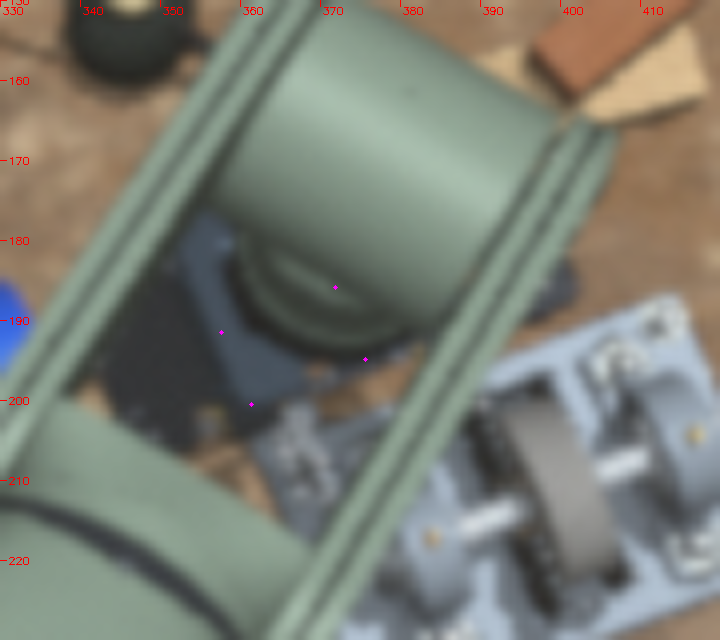

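drive_tool:
  series:
    - [0.45, [0, 0, 20], [0, 0, 0]]
    - [0.45, [0, 0, 45], [0, 0, 0]]
    - [0.45, [0, 0, 70], [0, 0, 0]]
    - [0.45, [0, 0, 88], [0, 0, 0]]
    - [0.45, [0, 0, 95], [0, 0, 0]]

```text
time_s: 35.0
ee_pos: [554.5, -334.4, 67.7]
ee_rot: [179.9, 0.2, -69.1]
force: [-0.6, -0.2, 0.2]
gripper_width: 50.2
```

drive_tool:
  series:
    - [0.45, [0, 0, 5], [0, 0, 0]]
    - [0.45, [0, 0, 9], [0, 0, 0]]
    - [0.45, [0, 0, 13], [0, 0, 0]]
    - [0.45, [0, 0, 13], [0, 0, 0]]
    - [0.6, [0, 0, 13], [0, 0, 0]]
  squeeze: 15

```text
time_s: 35.5
ee_pos: [556.0, -335.1, 57.3]
ee_rot: [-180.0, -0.0, -69.1]
force: [-0.4, 0.1, -0.3]
gripper_width: 44.8
```

drive_tool:
  series:
    - [0.8, [0, 0, 0], [0, 0, 0]]
    - [0.9, [0, 0, 0], [0, 0, 0]]
    - [1, [0, 0, 0], [0, 0, 0]]
    - [1, [0, 0, 0], [0, 0, 0]]
    - [1, [0, 0, 0], [0, 0, 0]]

```text
time_s: 36.0
ee_pos: [555.9, -335.2, 57.0]
ee_rot: [-180.0, -0.0, -69.1]
force: [-0.2, -0.4, 0.1]
gripper_width: 16.7
```

```bash
python3 - <<'E'
from trk import *
s,Rt=status(); print(wh(s["ee_pos"]),s["ee_pos"])
S=grab("scene")
crop(S,300,130,400,210,7,"s26.png")
E
```

```text
t 36.0 grip hx 90.9 hy 90.2 z 76.2 | nose hx -139.1 hy 90.3 z 76.1 | yaw -69.07 rp -179.98 -0.01 | F head -0.3 -0.3 0.1 | Tq [-0.11 -0.   -0.03] w 16.7
[90.88049461 90.23772968] [ 555.90785918 -335.23302988   57.01766537]
```

View pics/s26.png

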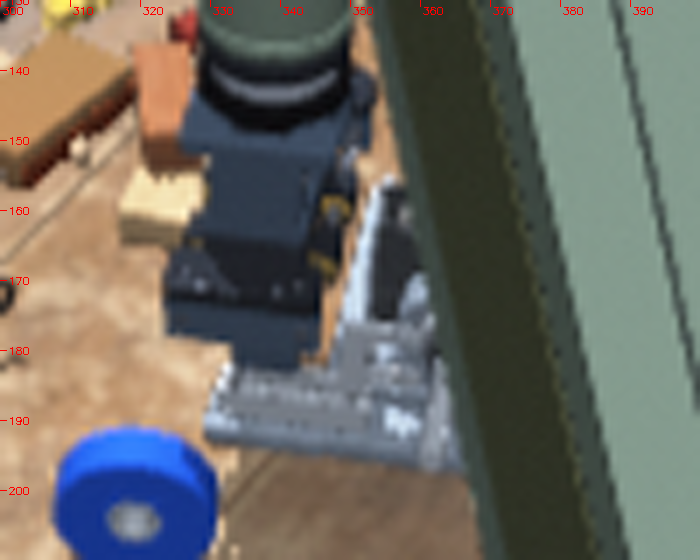

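drive_tool:
  series:
    - [1, [0, 2, 0], [0, 0, 0]]
    - [1, [0, 4, 0], [0, 0, 0]]
    - [1, [0, 6, 0], [0, 0, 0]]
    - [1, [0, 8, 0], [0, 0, 0]]
    - [1, [0, 10, 0], [0, 0, 0]]
  squeeze: 30

```text
time_s: 36.55
ee_pos: [546.5, -338.8, 57.0]
ee_rot: [-180.0, -0.0, -69.1]
force: [2.8, -0.8, -0.1]
gripper_width: 16.2
```

drive_tool:
  series:
    - [1, [0, 2, 0], [0, 0, 0]]
    - [1, [0, 4, 0], [0, 0, 0]]
    - [1, [0, 6, 0], [0, 0, 0]]
    - [1, [0, 8, 0], [0, 0, 0]]
    - [1, [0, 10, 0], [0, 0, 0]]

```text
time_s: 37.05
ee_pos: [537.1, -342.4, 57.0]
ee_rot: [-180.0, -0.0, -69.1]
force: [3.2, -1.2, 0.8]
gripper_width: 16.3
```

```bash
python3 - <<'E'
from trk import *
status()
E
```

```text
t 37.0 grip hx 70.7 hy 90.3 z 76.1 | nose hx -159.3 hy 90.3 z 76.1 | yaw -69.06 rp -179.98 -0.01 | F head 2.5 -2.3 0.8 | Tq [-0.23 -0.44 -0.02] w 16.3
```

drive_tool:
  series:
    - [1, [0, 1.5, 0], [0, 0, 0]]
    - [1, [0, 3, 0], [0, 0, 0]]
    - [1, [0, 4.5, 0], [0, 0, 0]]
    - [1, [0, 6, 0], [0, 0, 0]]
    - [1, [0, 7.5, 0], [0, 0, 0]]

```text
time_s: 37.55
ee_pos: [530.1, -345.1, 57.0]
ee_rot: [-180.0, -0.0, -69.1]
force: [3.1, -2.1, 1.4]
gripper_width: 16.5
```

drive_tool:
  series:
    - [1, [0, 0.8, 0], [0, 0, 0]]
    - [1, [0, 1.6, 0], [0, 0, 0]]
    - [1, [0, 2.4, 0], [0, 0, 0]]
    - [1, [0, 3.2, 0], [0, 0, 0]]
    - [1, [0, 3.2, 0], [0, 0, 0]]

```text
time_s: 38.05
ee_pos: [527.6, -346.0, 57.0]
ee_rot: [-179.9, -0.0, -69.1]
force: [4.4, -2.1, 1.5]
gripper_width: 16.3
```

```bash
python3 - <<'E'
from trk import *
status()
E
```

```text
t 38.0 grip hx 60.5 hy 90.3 z 76.1 | nose hx -169.5 hy 90.4 z 75.9 | yaw -69.08 rp -179.93 -0.01 | F head 3.3 -3.6 1.5 | Tq [-0.41 -0.75 -0.  ] w 16.3
```

drive_tool:
  series:
    - [1, [0, 0.6, 0], [0, 0, 0]]
    - [1, [0, 1.2, 0], [0, 0, 0]]
    - [1, [0, 1.8, 0], [0, 0, 0]]
    - [1, [0, 1.8, 0], [0, 0, 0]]
    - [1, [0, 1.8, 0], [0, 0, 0]]

```text
time_s: 38.55
ee_pos: [527.6, -346.0, 57.0]
ee_rot: [-179.8, -0.0, -69.1]
force: [9.1, -0.3, 0.3]
gripper_width: 16.3
```

```bash
python3 - <<'E'
from trk import *
status()
E
```

```text
t 38.5 grip hx 60.5 hy 90.3 z 76.1 | nose hx -169.5 hy 90.5 z 75.2 | yaw -69.11 rp -179.76 -0.04 | F head 8.4 -3.5 0.3 | Tq [-0.04 -1.49  0.01] w 16.3
```

drive_tool:
  series:
    - [1, [0, -0.8, 0], [0, 0, 0]]
    - [1, [0, -1.4, 0], [0, 0, 0]]
    - [0.8, [0, -1.6, 0], [0, 0, 0]]
    - [0.6, [0, -1.6, 0], [0, 0, 0]]
    - [0.45, [0, -1.6, 0], [0, 0, 0]]

```text
time_s: 39.05
ee_pos: [525.1, -344.9, 55.9]
ee_rot: [179.8, 0.3, -69.1]
force: [0.1, -0.2, 0.4]
gripper_width: 31.4
```

drive_tool:
  series:
    - [0.45, [0, 0, 0], [0, 0, 0]]
    - [0.45, [0, 0, -15], [0, 0, 0]]
    - [0.45, [0, 0, -45], [0, 0, 0]]
    - [0.45, [0, 0, -85], [0, 0, 0]]
    - [0.45, [0, 0, -130], [0, 0, 0]]

```text
time_s: 39.55
ee_pos: [525.5, -345.2, 186.7]
ee_rot: [179.8, 0.3, -69.1]
force: [0.5, -0.4, 0.3]
gripper_width: 50.0
```

```bash
python3 - <<'E'
from plan import *
plan([528,-346,187,-69.05],[290,-520,200,-63],2)
E
```

```text
[38.7, 142.2, -6.5] rz -0.0528
[31.1, 144.1, -6.5] rz -0.0528
```

drive_tool:
  series:
    - [0.3, [8, 28, -2], [0, 0, -0.01]]
    - [0.3, [16, 56, -4], [0, 0, -0.02]]
    - [0.3, [23, 85, -5], [0, 0, -0.03]]
    - [0.3, [31, 114, -6], [0, 0, -0.04]]
    - [0.3, [38.7, 142, -6.5], [0, 0, -0.053]]

```text
time_s: 40.05
ee_pos: [406.4, -433.0, 193.1]
ee_rot: [180.0, 0.1, -66.0]
force: [0.4, -0.2, 0.3]
gripper_width: 63.8
```

drive_tool:
  series:
    - [0.3, [8, 36, -2], [0, 0, -0.01]]
    - [0.3, [16, 72, -4], [0, 0, -0.02]]
    - [0.3, [23, 108, -5], [0, 0, -0.03]]
    - [0.3, [31, 144, -6], [0, 0, -0.053]]
    - [0.3, [31, 144, -6.5], [0, 0, -0.053]]

```text
time_s: 40.55
ee_pos: [285.4, -521.5, 199.5]
ee_rot: [179.9, 0.1, -63.2]
force: [0.5, -0.2, 0.7]
gripper_width: 63.7
```

```bash
python3 - <<'E'
from trk import *
status();C=grab("top");S=grab("scene")
pickle.dump((C,S),open("F5.pkl","wb"))
cs=(503.8,-453.8,21.0);ct=(503.1,-450.6,20.93)
print("far",*nip2(C,(416,203.5)),"near",*nip2(C,(383.3,217)))
print("scene near nip",nip2(S,(363.9,167.8),cs),"far",nip2(S,(369.8,146.8),cs))
def hwc(x,y,cal):
    a=np.radians(cal[2]);c,s=np.cos(a),np.sin(a); return [cal[0]+c*x-s*y,cal[1]+s*x+c*y]
for f,cal,b,n in((C,ct,(345,190,430,240,9),"t27.png"),(S,cs,(325,140,390,205,9),"s27.png")):
    P=[np.r_[hwc(s,y,cal),66] for s in(-7,7) for y in np.arange(-95,161,8)]+[np.r_[hwc(60,90.5,cal),81]]
    crop(f,*b,n,proj(f,P))
E
```

```text
t 40.5 grip hx -228.3 hy 13.0 z 218.6 | nose hx -457.2 hy -10.3 z 219.0 | yaw -63.24 rp 179.90 0.10 | F head 0.4 -0.3 0.7 | Tq [0.02 0.03 0.01] w 63.7
far [416.51 203.87] [ -1.  -64.1] near [383.59 216.85] [-1.2 56.9]
scene near nip (array([365.36, 168.  ]), array([-0.2, 56. ])) far (array([370.01, 145.43]), array([  0.8, -72. ]))
```

View pics/t27.png

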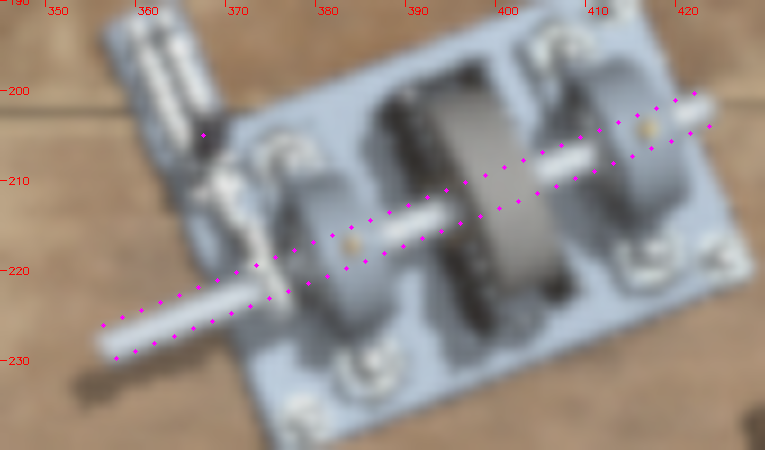

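View pics/s27.png

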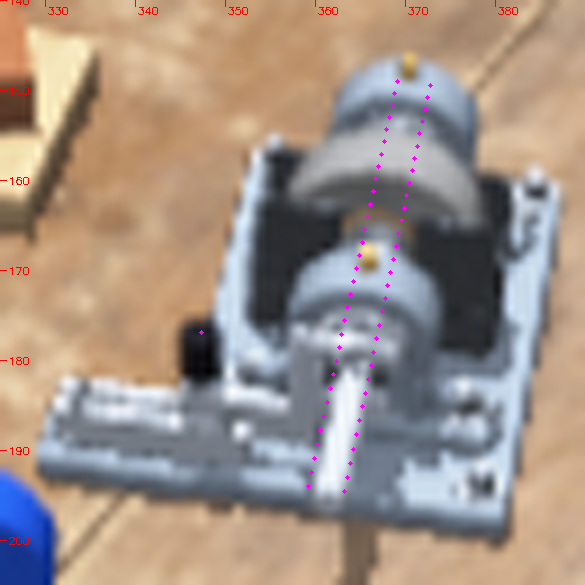

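The keeper knob sits on its predicted closed position (scene (346,179)), with the fork astride the shaft behind the collar. The shaft lies within its ideal band in both views, so I'm handing the job in.

```bash
python3 - <<'E'
from workcell import env
print(env.state()["time_s"],env.job_done())
E
```

```text
the job is handed in; nothing more can be done
40.65 None
```

The shaft is fitted: it runs through the near bearing, the grey wheel and the far bearing, with its collar home and the keeper closed behind it. I handed the job in at 40.65 s with the gripper clear of everything.

**How it went**
- **Threading:** nothing resisted the nose at the near bore, the wheel or the far bore. I had to angle the shaft sideways to reach the far bore, which stood about 8 mm off line.
- **Collar and keeper:** the collar stopped firmly at about 5–6 N. The keeper reached its end stop at 8.4 N, after about 30 mm of travel.
- **Forces:** no reading during the job went above about 10 N.

**Last checks**
- **Line and squareness:** in the last pictures the near block reads -1.2 mm (top camera) and -0.2 mm (scene camera). The far block reads -1.0 mm and +0.8 mm. The shaft overlay looks parallel to the head axis.
- **Keeper:** the knob is on its closed position in both views, and the fork stands behind the collar.

**What failed or disagreed**
- **First release:** the shaft was about 0.9° out of square, because the grip yields a little under the blocks' drag. I gripped the tail again, pushed the near block over about 2 mm, and rechecked.
- **Cameras:** the two views differ by 1–2 mm on block position and about 3 mm along the head. The final alignment is therefore only known to about 1 mm.
- **Regrip:** I briefly pressed down on the shaft with about 6 N, then relieved it before letting go.

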